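# Load the sample chamber, bolt its cover and wind the timer

## Task

Draw the chamber's bolt right back, slide the clear cover fully open, and lay every sample flask from the bench flat on the floor of the well, side by side and not on top of one another. Then slide the cover fully shut, push the bolt fully home into its keeper, and only after that wind the timer's key clockwise in several turns of the wrist until it is fully wound, at its stop. Do not knock over the amber reagent bottle that stands about on the bench.

Things in the scene. Friction and masses are not known exactly. Their poses are not given: they have to be found in the camera images.
- well (a point): Centre of the flat floor of the fixed white chamber's open-topped well, 8 mm above the bench. Its x points along the cover's travel (towards open, away from the robot at yaw 0), y to the bolt's side, z up; turned by up to 0.15 rad. The well is 218 mm long (x, -110 to +108 mm) and 230 mm wide (y, -115 to +115); its rim is 47 mm above its floor, the 5 mm rails on its long sides 60 mm.
- chamber: The fixed chamber itself; its origin lies 8 mm below point well, at bench level, same axes. Behind the well a deck (x 114 to 351 mm, 55 mm above the bench) carries the cover when open; beside it on +y a ledge (x -62 to 2, y 123 to 215 mm) carries the bolt.
- cover (a joint): Clear flat sliding cover, 236 x 230 x 7 mm, that runs level on top of the well: 0 m = fully shut over the well, 0.225 m = fully open, parked on the deck. Moves along the well's +x to open, stiff with about 2 N, stays where left. When the bolt is in its keeper the cover can move no more than about 3 mm.
- cover_grip (a point): Centre of the cover's upright grey handle bar (moves with the cover), 95 mm in front of the cover's middle (well frame x -95 mm when shut, +130 mm when open). The bar is 16 mm thick along the well's x, 80 mm long along its y; its top is 13 mm above this point and the cover's upper face 19 mm below it.
- keeper (a point): Centre of the steel keeper on the cover's upper face at its bolt-side edge, 17 mm wide mouth between two cheeks, 22 mm deep along y, 35 mm wide, top 92 mm above the bench.
- bolt (a joint): Barrel bolt on a ledge beside the well: 0 m = fully drawn back, 0.045 m = fully home in the keeper. It moves along the well's -y to go home; stiff with about 2 N, stays where left. It is inside the keeper from about 0.024 m on, and meets the keeper only when the cover is fully shut.
- bolt_knob (a point): Centre of the bolt's black upright knob (moves with the bolt), 114 mm above the bench: diameter 15 mm, 22 mm tall, on a 12 mm stem going down 20 mm more. In the chamber's frame x -30 mm, y 193 mm when drawn, 148 mm when home. The bolt's two guide staples, at y 128 and 210 mm, reach 91 mm above the bench, as does the keeper when the cover is shut.
- key (a joint): Winding key on top of the fixed wind-up timer: 0 rad = run down, 4.6 rad = fully wound, against its stop; grows clockwise seen from above. It takes about 0.06 to 0.09 N m, more as the spring is wound, and holds where it is left (it does not run back while the chamber is being loaded).
- key_grip (a point): Centre of the key's flat upright steel wing, on its vertical turning axis, 89 mm above the bench. The wing is 46 mm long along this frame's x, 9 mm thick along its y and 28 mm tall; one end of its top carries a black mark (+x). The timer is a grey box 100 x 100 mm, 56 mm tall, under it.
- flask0_c (a point): Centre (half-way up) of a flat sealed sample flask of frosted plastic, lying flat: 90 mm long along its x, 44 mm wide along y, 30 mm thick along z, 60 g. The square body runs from 45 mm behind this point to 17 mm ahead of it; then a short neck and a 26 mm grey cap towards +x. All flasks are alike; two to four are present (an absent one reads None).
- flask0: The same flask's body; its origin is the centre of its underside, 15 mm below the point above, same axes.
- flask1_c (a point): Centre (half-way up) of a flat sealed sample flask of frosted plastic, lying flat: 90 mm long along its x, 44 mm wide along y, 30 mm thick along z, 60 g. The square body runs from 45 mm behind this point to 17 mm ahead of it; then a short neck and a 26 mm grey cap towards +x. All flasks are alike; two to four are present (an absent one reads None).
- flask1: The same flask's body; its origin is the centre of its underside, 15 mm below the point above, same axes.
- flask2_c (a point): Centre (half-way up) of a flat sealed sample flask of frosted plastic, lying flat: 90 mm long along its x, 44 mm wide along y, 30 mm thick along z, 60 g. The square body runs from 45 mm behind this point to 17 mm ahead of it; then a short neck and a 26 mm grey cap towards +x. All flasks are alike; two to four are present (an absent one reads None).
- flask2: The same flask's body; its origin is the centre of its underside, 15 mm below the point above, same axes.
- flask3_c (a point): Centre (half-way up) of a flat sealed sample flask of frosted plastic, lying flat: 90 mm long along its x, 44 mm wide along y, 30 mm thick along z, 60 g. The square body runs from 45 mm behind this point to 17 mm ahead of it; then a short neck and a 26 mm grey cap towards +x. All flasks are alike; two to four are present (an absent one reads None).
- flask3: The same flask's body; its origin is the centre of its underside, 15 mm below the point above, same axes.
- reagent: Bystander: a round amber bottle with a black cap, 58 mm diameter, 115 mm tall, standing among the flasks; origin at the centre of its underside.
Things that resemble listed ones, but are neither listed nor needed, are in the scene too. What is shaped like the flask3 but green or purple is not meant.

How it is judged:
By the outcome, as a careful person would: the job done as asked, in the order asked, and still so for the second after the job is handed in, with the robot touching nothing.
Of flask0, flask1, flask2, flask3 only 2 to 4 are there at a start; the rules pass over those that are not, and their reading is None.
At some moment in a run one of flask0, flask1, flask2, flask3 may be knocked a few centimetres aside while the robot is not near it.
Once in a run the grip may slacken for a moment while it holds something.
It also fails if it takes over 208 s, if anything falls off the work surface, if the arm or the gripper's body presses on something with over 40 N, if the wrist force passes 120 N, or if a joint passes its speed limit or range.

## Robot

A 7-joint arm with a two-finger parallel gripper is mounted at the origin on the work surface. World frame = base frame: x ahead of the robot, y to its left, z up, the work surface at z = 0. Lengths are in m, angles in degrees, forces in N, time in s.
With the tool pointing down it reaches from about 0.4 to 0.925 m from the base axis. Payload 5.6 kg.
Tool frame: the origin (TCP) lies midway between the tips of the shut fingers; the grasp point (between the pads) lies 19 mm behind it; z points along the fingers, x is the direction in which the jaws open and shut, and the axes are right-handed (so a half turn about z gives the same grasp; the last joint's range is limited). The gripper opens to 85 mm and grips with 20 to 120 N. Pads are 22 mm wide; open, the fingers measure 114 mm over their backs; the gripper's body (76 mm by 85 mm) begins 54 mm behind the grasp point. The pads swing forward as they close: fully open they stand 13 mm farther back than shut.
Start: joints at [72.479, 26.786, -0.665, 91.828, 0.344, 61.387, -3.226], TCP at [0.169, -0.628, 0.231] pointing down, gripper open.
Joint ranges: [-144.91, 144.91], [-17.63, 115.5], [-89.93, 88.59], [15.96, 139.68], [-74.01, 254.01], [8.47, 105.57], [-167.45, 167.45]. Speed limits (degrees/s): [147.25, 147.25, 180, 180, 180, 180, 180].

## Interface

Orientations are given as [roll, pitch, yaw] about the fixed x, y, z axes, in that order (R = Rz(yaw) Ry(pitch) Rx(roll)).
In Python, from plant import arm gives the robot as it stands.
- The arm moves only by the shell command python3 -m handwheel 'ROWS' [OPENING] [FORCE]. ROWS is a JSON object of lists of equal length, an entry for each row: "linear": the shift along the tool's x, y, z in m, a list of three; "delta_rot": the turn, a rotation vector about the tool's x, y, z in degrees, a list of three. In form: {"linear": [[x, y, z], ...], "delta_rot": [[wx, wy, wz], ...]}. A call has exactly 10 rows; each row is the pose to reach, as a shift and turn from the pose commanded when the call began, along the tool's axes at that moment; what a row does not reach only later rows make up. A row lasts 1/10 s, in which the tool goes at most 50 mm and 8.59 degrees, less where a joint would pass 70% of its speed; a pose out of reach is approached as far as the arm can. A call with a gripper value outside its range is refused whole. OPENING is the closure, from -1 (fully open) to 1 (shut), so that 0 is half open, set as the call begins (- or left out, the last holds). The fingers move at their own pace and stop on an object; FORCE is the grip in N (left out, the last holds). Time passes only in rows, so rows that repeat a pose let the fingers close, or fill a call up. It gives the time, the measured TCP pose, the force and the opening at its end, in the units of the state.
- arm.sense(): the state, without advancing time (a new reading comes with each control period).
- arm.grab_frame(name): name is "side" or "top" or "wrist"; returns a dict with "color" (400x640x3 uint8, blue, green, red), "mtx" (3x3 intrinsics, pixels), "R" (3x3) and "t" (3): a world point X has camera coordinates R X + t. Camera axes: x right, y down, z forward; pixel columns grow to the right and rows downward; lengths in m; the calibration is good to about 2 mm. The wrist camera is an equidistant fisheye: a pixel r from the principal point sees the ray r / f radians off the axis. A picture is of the moment at which its call begins. There is no depth.
- arm.job_done(): hands the job in, once; it reports no verdict.
Trained networks look in the newest picture that a camera, given by its name, has taken for a name from the list of things; names that differ only in an ending like _2 or _b are one class to them, and where a whole thing is asked for, a point or a joint stands for the part that bears it (a point fixed in the world has none). Each returns a list of dicts, best first, with "p" (0 to 1); they miss things now and then, are a little off and sometimes report something else, mostly with a low value. They report only what shows in the picture. A call takes as long as a camera call. They do not tell look-alikes from the thing itself.
- arm.find_in(camera, label): "extent" ([left, top, width, height] as shares, 0 to 1, of the picture: columns of its width, rows of its height, round what is visible of it).
The state is a dict: "time_s": time; "qpos": joint angles; "dq": joint speeds; "joint_torque": joint torques, N m; "ee_pos": TCP position; "ee_rot": TCP orientation; "contact_force": force on the tool from outside, world axes, zero at the start; "wrist_torque": the same for the moment, N m; "width": finger opening in m.
Only numpy, scipy, OpenCV 4.12 (cv2) and the standard library are available. Lean on these libraries where they do the work, as an engineer would, in place of code of your own. Each camera call takes 0.05 s, during which the arm holds its last target. There are 200 camera calls.

## Working session

There is one attempt and no reset: what is moved stays moved. The work goes in short steps, Python scripts to look and compute and a shell command to move; the robot and the scene stay as the last step left them, time stands still between calls to the robot, and variables do not carry over. Pictures are saved under pics/ and viewed, about 12 in all and at most 16, crops included, and the job is handed in when it is done.

```bash
ls; mkdir -p pics; python3 - <<'E'
from plant import arm
import cv2
s=arm.sense(); print({k:s[k] for k in('time_s','ee_pos','ee_rot','width','contact_force')})
for n in('top','side'):
    f=arm.grab_frame(n); cv2.imwrite(f'pics/{n}0.png',f['color']); print(n,f['mtx'].tolist(),f['R'].round(4).tolist(),f['t'].round(4).tolist())
    for l in('flask0','cover_grip','bolt_knob','keeper','key_grip','chamber','reagent'):
        print(l,[(round(d['p'],2),[round(v*k) for v,k in zip(d['extent'],(640,400,640,400))]) for d in arm.find_in(n,l)][:7])
E
```

```text
pics
{'time_s': 0.0, 'ee_pos': array([ 0.16860984, -0.62717169,  0.23032917]), 'ee_rot': array([ 1.79992910e+02,  1.02040945e-01, -7.49521400e+01]), 'width': 0.08523459485849962, 'contact_force': array([-1.02512565,  0.12932443,  1.57183089])}
top [[441.9668528115824, 0.0, 317.300647286836], [0.0, 441.9668528115824, 195.9690307398762], [0.0, 0.0, 1.0]] [[-0.0119, -0.9999, -0.0029], [-0.9912, 0.0122, -0.1317], [0.1318, 0.0013, -0.9913]] [-0.0238, 0.4494, 1.2146]
flask0 [(0.96, [418, 137, 36, 21]), (0.96, [360, 231, 25, 37]), (0.8, [380, 126, 19, 33]), (0.71, [423, 178, 27, 33]), (0.71, [465, 233, 38, 17])]
cover_grip [(0.69, [259, 110, 88, 87])]
bolt_knob [(0.55, [240, 156, 25, 8])]
keeper [(0.89, [258, 110, 94, 86])]
key_grip [(0.54, [160, 171, 12, 21])]
chamber [(0.56, [226, 34, 130, 167])]
reagent [(0.88, [382, 184, 27, 25]), (0.55, [380, 123, 24, 35])]
side [[440.7092487770376, 0.0, 322.6628748086269], [0.0, 440.7092487770376, 197.7998086424723], [0.0, 0.0, 1.0]] [[-0.9447, -0.3278, -0.0018], [-0.2131, 0.6182, -0.7566], [0.2492, -0.7144, -0.6539]] [0.4123, 0.1988, 1.3708]
flask0 [(0.75, [382, 145, 17, 12]), (0.7, [366, 191, 27, 18]), (0.66, [306, 149, 20, 15]), (0.53, [291, 167, 22, 11]), (0.45, [349, 157, 14, 9])]
cover_grip [(0.9, [241, 180, 92, 61])]
bolt_knob [(0.38, [176, 161, 160, 109])]
keeper [(0.78, [241, 180, 93, 62]), (0.62, [304, 150, 23, 13]), (0.37, [266, 223, 12, 25])]
key_grip [(0.42, [251, 290, 18, 19])]
chamber [(0.61, [176, 165, 159, 106])]
reagent [(0.93, [334, 160, 18, 29])]
```

```bash
python3 - <<'E'
import cv2
a=cv2.imread('pics/top0.png')[20:270,130:530]; cv2.imwrite('pics/top0c.png',cv2.resize(a,None,fx=2,fy=2,interpolation=cv2.INTER_CUBIC))
E
```

```text
(no output)
```

View pics/top0c.png

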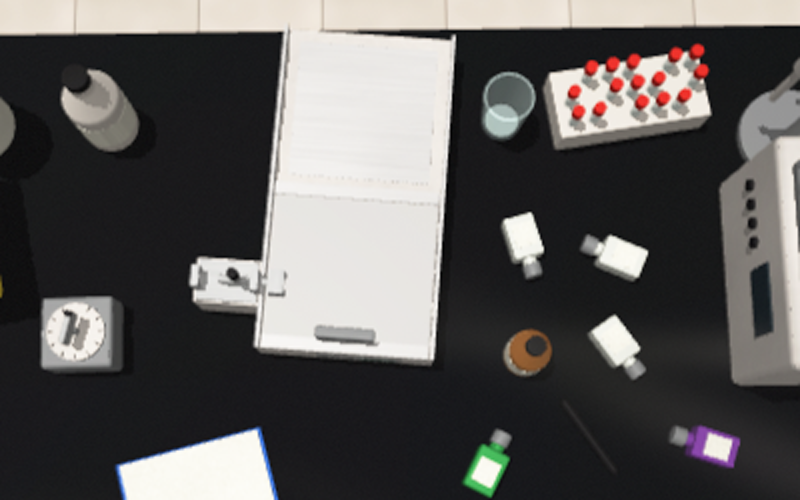

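The picture shows three white flasks, at crop pixels (522,243), (615,256) and (617,347), and the amber bottle at (527,352). The bolt knob is at (233,274), the handle at (345,334) and the timer key at (75,330). The green and purple flasks are decoys.

```bash
cat > h.py <<'E'
import numpy as np, cv2
from scipy.spatial.transform import Rotation as Ro
from plant import arm
def ray(f,u,v,fish=False):
    K=f['mtx']; x=(u-K[0,2])/K[0,0]; y=(v-K[1,2])/K[1,1]
    if fish:
        r=np.hypot(x,y); k=np.sin(r)/r if r>1e-9 else 1; d=np.array([x*k,y*k,np.cos(r)])
    else: d=np.array([x,y,1])
    R=np.array(f['R']);return -R.T@np.array(f['t']),R.T@d
def pix(f,u,v,z,fish=False):
    c,d=ray(f,u,v,fish); return c+d*(z-c[2])/d[2]
def proj(f,X,fish=False):
    p=np.array(f['R'])@np.array(X)+np.array(f['t']);K=f['mtx']
    if fish:
        r=np.hypot(p[0],p[1]);th=np.arctan2(r,p[2]);p=np.array([p[0]/r*th,p[1]/r*th,1])
    return K[0,0]*p[0]/p[2]+K[0,2],K[1,1]*p[1]/p[2]+K[1,2]
def to(x,y,z,yaw,frm=None):
    "tool-frame delta from given or current pose (down, yaw) to target; z of TCP"
    s=arm.sense()
    p,r=(s['ee_pos'],s['ee_rot']) if frm is None else (np.array(frm[:3]),[180,0,frm[3]])
    R0=Ro.from_euler('xyz',r,degrees=True);R1=Ro.from_euler('xyz',[180,0,yaw],degrees=True)
    print('lin',R0.inv().apply(np.array([x,y,z])-p).round(4).tolist(),'rot',(R0.inv()*R1).as_rotvec(degrees=True).round(2).tolist())
E
python3 - <<'E'
from h import *
f=arm.grab_frame('top')
g=lambda n,u,v,z:print(n,pix(f,130+u/2,20+v/2,z)[:2].round(4))
g('grip',345,331,.094);g('gripL',316,330,.094);g('gripR',375,333,.094)
g('knob',233,272,.125);g('key',75,330,.103);g('bottlecap',538,346,.115)
g('deckBL',289,29,.068);g('chamFL',259,348,.068);g('chamFR',434,358,.068);g('deckBR',455,38,.068);g('keeper',272,282,.092)
im=f['color'].astype(int);m=((im.min(2)>140)).astype(np.uint8)
for u,v,cu,cv in((522,243,532,269),(615,256,592,242),(617,347,634,369)):
    u,v,cu,cv=130+u//2,20+v//2,130+cu/2,20+cv/2
    _,lab=cv2.connectedComponents(m); l=lab[v,u]; ys,xs=np.nonzero(lab==l)
    P=np.array([pix(f,a,b,.03)[:2] for a,b in zip(xs,ys)],np.float32)
    (c,wh,_)=cv2.minAreaRect(P); cap=pix(f,cu,cv,.02)[:2]
    d=cap-P.mean(0); print('flask',P.mean(0).round(4),wh,len(P),'cap',cap.round(4),'yaw',np.degrees(np.arctan2(d[1],d[0])).round(1),'centre',(P.mean(0)+.014*d/np.hypot(*d)).round(4))
E
```

```text
grip [0.4693 0.01  ]
gripL [0.4712 0.0488]
gripR [ 0.4661 -0.0302]
knob [0.5448 0.1556]
key [0.4737 0.3687]
bottlecap [ 0.443  -0.2436]
deckBL [0.9127 0.0879]
chamFL [0.4514 0.1285]
chamFR [ 0.4347 -0.1101]
deckBR [ 0.8958 -0.1497]
keeper [0.5379 0.1082]
flask [ 0.6096 -0.2442] (0.08673813939094543, 0.04464401677250862) 375 cap [ 0.5678 -0.2566] yaw -163.4 centre [ 0.5962 -0.2482]
flask [ 0.5854 -0.3791] (0.08777416497468948, 0.04425711929798126) 377 cap [ 0.6064 -0.3445] yaw 58.7 centre [ 0.5927 -0.3671]
flask [ 0.4582 -0.3707] (0.08769796788692474, 0.044302571564912796) 385 cap [ 0.4216 -0.3957] yaw -145.7 centre [ 0.4466 -0.3786]
```

```bash
python3 - <<'E'
from h import *
to(.50,-.36,.26,-40)
to(.545,.152,.2,-4.7,(.50,-.36,.26,-40))
E
```

```text
lin [-0.1725, -0.3893, -0.0287] rot [0.0, -0.0, -34.94]
lin [-0.2946, -0.4211, 0.06] rot [0.0, 0.0, -35.3]
```

```bash
python3 -m handwheel '{"linear":[[-0.017,-0.039,-0.003],[-0.035,-0.078,-0.006],[-0.052,-0.117,-0.009],[-0.069,-0.156,-0.012],[-0.086,-0.195,-0.015],[-0.104,-0.234,-0.018],[-0.121,-0.273,-0.021],[-0.138,-0.311,-0.024],[-0.155,-0.35,-0.027],[-0.172,-0.389,-0.029]],"delta_rot":[[0,0,-3.5],[0,0,-7],[0,0,-10.5],[0,0,-14],[0,0,-17.5],[0,0,-21],[0,0,-24.5],[0,0,-28],[0,0,-31.5],[0,0,-35]]}' -1
python3 -m handwheel '{"linear":[[-0.029,-0.042,0.006],[-0.058,-0.084,0.012],[-0.087,-0.126,0.018],[-0.117,-0.168,0.024],[-0.146,-0.21,0.03],[-0.176,-0.252,0.036],[-0.205,-0.294,0.042],[-0.234,-0.336,0.048],[-0.263,-0.378,0.054],[-0.290,-0.415,0.06]],"delta_rot":[[0,0,-3.5],[0,0,-7],[0,0,-10.5],[0,0,-14],[0,0,-17.5],[0,0,-21],[0,0,-24.5],[0,0,-28],[0,0,-31.5],[0,0,-35.3]]}'
python3 - <<'E'
from h import *
print(arm.sense()['ee_pos'],arm.sense()['ee_rot'])
f=arm.grab_frame('wrist');cv2.imwrite('pics/w1.png',f['color']);np.savez('w1.npz',**f)
for n,X in(('knob',(.546,.152,.125)),('grip',(.4693,.01,.094))): print(n,proj(f,X,True))
for l in('cover_grip','bolt_knob','keeper','key_grip'):
    print(l,[(round(d['p'],2),[round(v*k) for v,k in zip(d['extent'],(640,400,640,400))]) for d in arm.find_in('wrist',l)][:3])
E
```

```text
time_s: 1.85
ee_pos: [0.501, -0.3595, 0.2608]
ee_rot: [180.0, -0.0, -39.8]
contact_force: [0.7, -1.4, 0.5]
width: 0.0851
time_s: 2.85
ee_pos: [0.5435, 0.1358, 0.2017]
ee_rot: [180.0, -0.1, -4.5]
contact_force: [0.9, 0.4, -0.0]
width: 0.0852
[0.54348712 0.13578608 0.20166615] [ 1.79996873e+02 -6.11712442e-02 -4.53470186e+00]
knob (np.float64(324.5439261028571), np.float64(186.92937785965648))
grip (np.float64(259.6313766791534), np.float64(323.06434639878626))
cover_grip [(0.88, [232, 199, 238, 135])]
bolt_knob [(0.71, [315, 134, 20, 84])]
keeper [(0.58, [232, 199, 239, 141])]
key_grip []
```

View pics/w1.png

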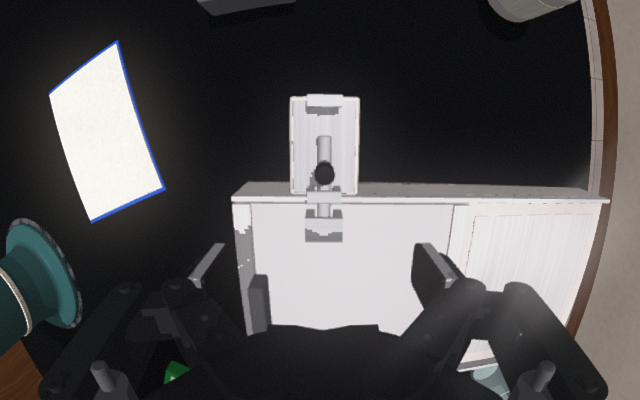

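The wrist view shows the knob top at about (324,171), the bolt line from the far staple (325,100) to the keeper (323,228), and the handle bar at x≈258.

```bash
python3 - <<'E'
from h import *
f=dict(np.load('w1.npz'))
g=lambda n,u,v,z:(print(n,pix(f,u,v,z,True).round(4)),pix(f,u,v,z,True))[1]
k=g('knob',324,170,.125)
a=g('staple',325,101,.091);b=g('keep',323,226,.092)
d=a-b;print('yaw',np.degrees(np.arctan2(d[1],d[0]))-90)
a=g('edgeL',233,201,.068);b=g('edgeR',606,201,.068);d=b-a;print('yaw',np.degrees(np.arctan2(d[1],d[0])))
g('barL',248,276,.094);g('barR',267,276,.094)
# top cam again
E
```

```text
knob [0.5466 0.1644 0.125 ]
staple [0.5516 0.215  0.091 ]
keep [0.5416 0.1101 0.092 ]
yaw -5.4207706368730015
edgeL [0.4577 0.1325 0.068 ]
edgeR [0.9138 0.0951 0.068 ]
yaw -4.697123021842789
barL [0.4678 0.066  0.094 ]
barR [0.4861 0.0652 0.094 ]
```

```bash
python3 - <<'E'
from h import *
f=dict(np.load('w1.npz'));t=arm.grab_frame('top')
def tri(uw,ut):
    A=[];B=[]
    for c,d in(ray(f,*uw,True),ray(t,130+ut[0]/2,20+ut[1]/2)):
        d=d/np.linalg.norm(d);P=np.eye(3)-np.outer(d,d);A.append(P);B.append(P@c)
    x=np.linalg.lstsq(np.vstack(A),np.hstack(B),rcond=None)[0];print(x.round(4),np.linalg.norm(np.vstack(A)@x-np.hstack(B)).round(4))
tri((324,170),(233,272));tri((233,201),(259,348));tri((606,201),(289,29))
E
```

```text
[0.5479 0.1599 0.1049] 0.0025
[0.4534 0.1298 0.0557] 0.0006
[0.9173 0.091  0.0631] 0.0045
```

```bash
python3 -m handwheel '{"linear":[[0,-0.005,0.01],[0,-0.01,0.02],[0,-0.015,0.03],[0,-0.02,0.04],[0,-0.022,0.05],[0,-0.022,0.05],[0,-0.022,0.05],[0,-0.022,0.05],[0,-0.022,0.05],[0,-0.022,0.05]],"delta_rot":[[0,0,0.2],[0,0,0.3],[0,0,0.3],[0,0,0.3],[0,0,0.3],[0,0,0.3],[0,0,0.3],[0,0,0.3],[0,0,0.3],[0,0,0.3]]}'
python3 - <<'E'
from h import *
f=arm.grab_frame('wrist');cv2.imwrite('pics/w2.png',f['color'][100:400,160:480]);np.savez('w2.npz',**f)
E
```

```text
time_s: 4.15
ee_pos: [0.5453, 0.1558, 0.1519]
ee_rot: [-180.0, -0.0, -5.0]
contact_force: [-0.3, -0.4, 0.4]
width: 0.0856
```

View pics/w2.png

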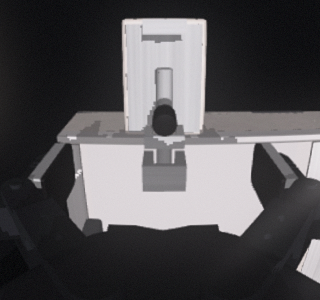

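The knob top is at full pixel (324,218), about centred between the fingers.

```bash
python3 - <<'E'
from h import *
f=dict(np.load('w2.npz'))
for v in(214,218,222):print(pix(f,324,v,.125,True).round(4))
print(arm.sense()['ee_pos'], proj(f,(.545,.1558,.125),True))
for u,v,z in((324,273,.092),(235,238,.055),(324,120,.05)):print(pix(f,u,v,z,True).round(4))
E
```

```text
[0.5469 0.1676 0.125 ]
[0.5467 0.1652 0.125 ]
[0.5465 0.1628 0.125 ]
[0.54524052 0.15587007 0.15189881] (np.float64(322.54780679649696), np.float64(233.42750917711157))
[0.5422 0.1113 0.092 ]
[0.4676 0.1298 0.055 ]
[0.5518 0.2198 0.05  ]
```

```bash
python3 -m handwheel '{"linear":[[0.001,-0.006,0.01],[0.001,-0.006,0.02],[0.001,-0.006,0.03],[0.001,-0.006,0.04],[0.001,-0.006,0.052],[0.001,-0.006,0.052],[0.001,-0.006,0.052],[0.001,-0.006,0.052],[0.001,-0.006,0.052],[0.001,-0.006,0.052]],"delta_rot":[[0,0,0],[0,0,0],[0,0,0],[0,0,0],[0,0,0],[0,0,0],[0,0,0],[0,0,0],[0,0,0],[0,0,0]]}'
python3 -m handwheel '{"linear":[[0,0,0],[0,0,0],[0,0,0],[0,0,0],[0,0,0],[0,0,0],[0,0,0],[0,0,0],[0,0,0],[0,0,0]],"delta_rot":[[0,0,0],[0,0,0],[0,0,0],[0,0,0],[0,0,0],[0,0,0],[0,0,0],[0,0,0],[0,0,0],[0,0,0]]}' 1 40
```

```text
time_s: 5.2
ee_pos: [0.5468, 0.1619, 0.1]
ee_rot: [-180.0, -0.0, -5.0]
contact_force: [0.5, 0.0, -0.3]
width: 0.0855
time_s: 6.2
ee_pos: [0.5468, 0.1618, 0.0996]
ee_rot: [-180.0, -0.0, -4.9]
contact_force: [1.0, 0.2, 0.7]
width: 0.0134
```

```bash
python3 -m handwheel '{"linear":[[0,-0.005,0],[0,-0.01,0],[0,-0.015,0],[0,-0.02,0],[0,-0.025,0],[0,-0.03,0],[0,-0.033,0],[0,-0.036,0],[0,-0.038,0],[0,-0.038,0]],"delta_rot":[[0,0,0],[0,0,0],[0,0,0],[0,0,0],[0,0,0],[0,0,0],[0,0,0],[0,0,0],[0,0,0],[0,0,0]]}'
python3 -m handwheel '{"linear":[[0,-0.001,0],[0,-0.002,0],[0,-0.003,0],[0,-0.004,0],[0,-0.005,0],[0,-0.006,0],[0,-0.007,0],[0,-0.008,0],[0,-0.009,0],[0,-0.01,0]],"delta_rot":[[0,0,0],[0,0,0],[0,0,0],[0,0,0],[0,0,0],[0,0,0],[0,0,0],[0,0,0],[0,0,0],[0,0,0]]}'
```

```text
time_s: 7.2
ee_pos: [0.5501, 0.2003, 0.0996]
ee_rot: [-180.0, -0.0, -4.9]
contact_force: [2.7, -1.2, 3.0]
width: 0.0134
time_s: 8.2
ee_pos: [0.5502, 0.2014, 0.0992]
ee_rot: [179.2, 0.2, -5.2]
contact_force: [-3.4, -20.8, 13.9]
width: 0.0136
```

```bash
python3 -m handwheel '{"linear":[[0,0.008,0],[0,0.008,0],[0,0.008,0],[0,0.008,0],[0,0.008,0],[0,0.008,0],[0,0.008,-0.01],[0,0.008,-0.03],[0,0.008,-0.05],[0,0.008,-0.06]],"delta_rot":[[0,0,0],[0,0,0],[0,0,0],[0,0,0],[0,0,0],[0,0,0],[0,0,0],[0,0,0],[0,0,0],[0,0,0]]}' -1
python3 - <<'E'
from h import *
to(.4687,.011,.16,-5)
E
```

```text
time_s: 9.2
ee_pos: [0.5509, 0.2024, 0.1619]
ee_rot: [-179.9, -0.2, -4.9]
contact_force: [-0.5, -0.1, -0.4]
width: 0.0856
lin [-0.0654, 0.1977, 0.0014] rot [-0.08, -0.16, 0.06]
```

```bash
python3 -m handwheel '{"linear":[[-0.01,0.03,0],[-0.02,0.06,0],[-0.03,0.09,0],[-0.04,0.12,0],[-0.05,0.15,0],[-0.06,0.18,0],[-0.065,0.198,0.02],[-0.065,0.198,0.04],[-0.065,0.198,0.065],[-0.065,0.198,0.09]],"delta_rot":[[0,0,0],[0,0,0],[0,0,0],[0,0,0],[0,0,0],[0,0,0],[0,0,0],[0,0,0],[0,0,0],[0,0,0]]}' -1
python3 -m handwheel '{"linear":[[0,0,0],[0,0,0],[0,0,0],[0,0,0],[0,0,0],[0,0,0],[0,0,0],[0,0,0],[0,0,0],[0,0,0]],"delta_rot":[[0,0,0],[0,0,0],[0,0,0],[0,0,0],[0,0,0],[0,0,0],[0,0,0],[0,0,0],[0,0,0],[0,0,0]]}' 1 40
```

```text
time_s: 10.2
ee_pos: [0.4685, 0.0097, 0.0692]
ee_rot: [180.0, -0.1, -5.0]
contact_force: [-0.8, -0.3, -0.1]
width: 0.0852
time_s: 11.2
ee_pos: [0.4689, 0.01, 0.0706]
ee_rot: [180.0, -0.1, -5.0]
contact_force: [-0.7, -1.1, 7.2]
width: 0.0152
```

```bash
python3 -m handwheel '{"linear":[[0.01,0,0],[0.03,0,0],[0.05,0,0],[0.07,0,0],[0.09,0,0],[0.11,0,0],[0.13,0,0],[0.15,0,0],[0.17,0,0],[0.18,0,0]],"delta_rot":[[0,0,0],[0,0,0],[0,0,0],[0,0,0],[0,0,0],[0,0,0],[0,0,0],[0,0,0],[0,0,0],[0,0,0]]}'
python3 -m handwheel '{"linear":[[0.01,0,0],[0.02,0,0],[0.03,0,0],[0.036,0,0],[0.04,0,0],[0.044,0,0],[0.046,0,0],[0.048,0,0],[0.05,0,0],[0.052,0,0]],"delta_rot":[[0,0,0],[0,0,0],[0,0,0],[0,0,0],[0,0,0],[0,0,0],[0,0,0],[0,0,0],[0,0,0],[0,0,0]]}'
```

```text
time_s: 12.2
ee_pos: [0.6491, -0.0056, 0.0707]
ee_rot: [-180.0, -0.1, -5.0]
contact_force: [-3.6, 0.1, 8.8]
width: 0.0154
time_s: 13.2
ee_pos: [0.6926, -0.0094, 0.0706]
ee_rot: [179.8, 0.8, -4.9]
contact_force: [-28.7, 0.6, 24.1]
width: 0.0154
```

```bash
python3 -m handwheel '{"linear":[[-0.007,0,0],[-0.007,0,0],[-0.007,0,0],[-0.007,0,0],[-0.007,0,0],[-0.007,0,0],[-0.007,0,-0.03],[-0.007,0,-0.07],[-0.007,0,-0.11],[-0.007,0,-0.14]],"delta_rot":[[0,0,0],[0,0,0],[0,0,0],[0,0,0],[0,0,0],[0,0,0],[0,0,0],[0,0,0],[0,0,0],[0,0,0]]}' -1
python3 - <<'E'
from h import *
f=arm.grab_frame('top')
im=f['color'].astype(int);m=((im.min(2)>125)&(im.max(2)-im.min(2)<40)).astype(np.uint8)
n,lab,st,ce=cv2.connectedComponentsWithStats(m)
for l in range(1,n):
    if 150<st[l,4]<900 and 340<ce[l][0]<520:
        ys,xs=np.nonzero(lab==l);P=np.array([pix(f,a,b,.028)[:2] for a,b in zip(xs,ys)],np.float32)
        c,wh,_=cv2.minAreaRect(P);q=cv2.boxPoints((c,wh,_));e=q[1]-q[0];e2=q[2]-q[1];e=e if np.hypot(*e)>np.hypot(*e2) else e2
        print(ce[l].round(),st[l,4],np.round(c,4),np.round(wh,3),'axis',np.degrees(np.arctan2(e[1],e[0])).round(1))
to(.60,-.25,.2,-73)
E
```

```text
time_s: 14.2
ee_pos: [0.6931, -0.0091, 0.2123]
ee_rot: [-180.0, -0.1, -4.9]
contact_force: [0.1, 1.0, -0.6]
width: 0.0856
[349.  54.] 519 [ 0.8521 -0.1211] [0.059 0.142] axis -1.4
[381.  76.] 295 [ 0.8146 -0.2289] [0.07  0.095] axis -1.6
[514.  79.] 601 [ 0.7895 -0.6068] [0.061 0.132] axis -49.2
[392. 140.] 402 [ 0.6024 -0.246 ] [0.089 0.046] axis 16.0
[439. 147.] 396 [ 0.589  -0.3724] [0.088 0.045] axis 66.0
[439. 192.] 414 [ 0.4515 -0.3757] [0.088 0.046] axis 34.6
[376. 209.] 322 [ 0.4101 -0.194 ] [0.033 0.158] axis -82.7
[354. 264.] 414 [ 0.2591 -0.1188] [0.208 0.057] axis 7.4
lin [-0.0746, 0.2486, 0.0167] rot [-0.41, -0.48, 68.04]
```

```bash
python3 -m handwheel '{"linear":[[-0.008,0.025,0],[-0.015,0.05,0],[-0.022,0.075,0],[-0.03,0.1,0],[-0.038,0.125,0],[-0.045,0.15,0.01],[-0.052,0.175,0.02],[-0.06,0.2,0.03],[-0.063,0.225,0.04],[-0.065,0.242,0.05]],"delta_rot":[[0,0,7],[0,0,14],[0,0,21],[0,0,28],[0,0,35],[0,0,42],[0,0,49],[0,0,56],[0,0,63],[0,0,69]]}' -1
python3 - <<'E'
from h import *
f=arm.grab_frame('wrist');cv2.imwrite('pics/w3.png',f['color']);np.savez('w3.npz',**f)
s=arm.sense();print(s['ee_pos'],s['ee_rot'])
E
```

```text
time_s: 15.25
ee_pos: [0.6059, -0.2472, 0.159]
ee_rot: [180.0, -0.1, -74.3]
contact_force: [-0.2, -0.4, 0.6]
width: 0.0853
[ 0.60403066 -0.25021372  0.15703585] [ 1.79772914e+02 -6.72597521e-02 -7.47122303e+01]
```

View pics/w3.png

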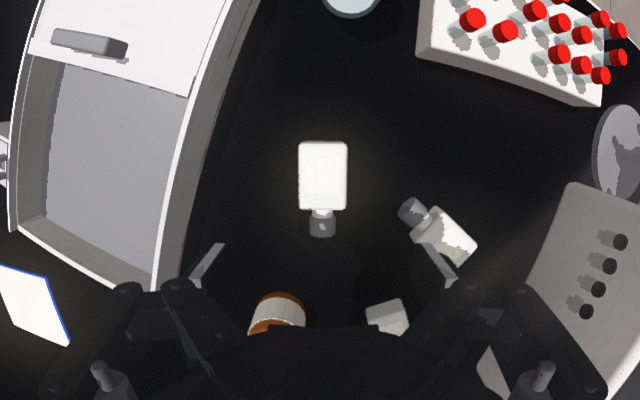

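Flask A is seen upright and square to the tool, with its body at columns 299–347, rows 142–209 and its cap at (322,227).

```bash
cat >> h.py <<'E'
def body(f,u,v,z=.03,thr=150):
    "white body of flask under pixel, wrist cam -> centre of body, axis angle"
    im=f['color'].astype(int);m=(im.min(2)>thr).astype(np.uint8)
    lab=cv2.connectedComponents(m,connectivity=4)[1];ys,xs=np.nonzero(lab==lab[v,u])
    P=np.array([pix(f,a,b,z,True)[:2] for a,b in zip(xs,ys)],np.float32)
    r=cv2.minAreaRect(P);q=cv2.boxPoints(r);e=q[1]-q[0];e2=q[2]-q[1];e=e if np.hypot(*e)>np.hypot(*e2) else e2
    print('body',np.round(r[0],4),np.round(r[1],3),'axis',np.degrees(np.arctan2(e[1],e[0])).round(1))
E
python3 - <<'E'
from h import *
f=dict(np.load('w3.npz'))
body(f,322,175);body(f,450,235)
print(pix(f,322,227,.026,True),pix(f,410,210,.026,True))
to(.608,-.244,.006,-74)
E
```

```text
body [ 0.6144 -0.2438] [0.068 0.042] axis 14.7
body [ 0.5919 -0.385 ] [0.062 0.036] axis 72.5
[ 0.57064206 -0.25563027  0.026     ] [ 0.60918484 -0.33205678  0.026     ]
lin [-0.0051, -0.0061, 0.151] rot [0.23, -0.07, -0.71]
```

```bash
python3 -m handwheel '{"linear":[[0.001,-0.004,0.02],[0.001,-0.004,0.045],[0.001,-0.004,0.07],[0.001,-0.004,0.095],[0.001,-0.004,0.115],[0.001,-0.004,0.13],[0.001,-0.004,0.14],[0.001,-0.004,0.15],[0.001,-0.004,0.153],[0.001,-0.004,0.153]],"delta_rot":[[0,0,0],[0,0,0],[0,0,0],[0,0,0],[0,0,0],[0,0,0],[0,0,0],[0,0,0],[0,0,0],[0,0,0]]}' -1
python3 -m handwheel '{"linear":[[0,0,0],[0,0,0],[0,0,0],[0,0,0],[0,0,0],[0,0,0],[0,0,0],[0,0,0],[0,0,0],[0,0,0]],"delta_rot":[[0,0,0],[0,0,0],[0,0,0],[0,0,0],[0,0,0],[0,0,0],[0,0,0],[0,0,0],[0,0,0],[0,0,0]]}' 1 40
```

```text
time_s: 16.3
ee_pos: [0.6109, -0.2447, 0.0065]
ee_rot: [180.0, -0.0, -73.9]
contact_force: [0.0, -0.1, -0.3]
width: 0.0857
time_s: 17.3
ee_pos: [0.6114, -0.2449, 0.0074]
ee_rot: [-179.9, -0.0, -73.9]
contact_force: [0.7, -0.1, 5.7]
width: 0.0435
```

```bash
python3 -m handwheel '{"linear":[[0,0,-0.02],[0,0,-0.05],[0,0,-0.08],[0,0,-0.11],[0,0,-0.14],[0,0,-0.14],[0,0,-0.14],[0,0,-0.14],[0,0,-0.14],[0,0,-0.14]],"delta_rot":[[0,0,0],[0,0,0],[0,0,0],[0,0,0],[0,0,0],[0,0,0],[0,0,0],[0,0,0],[0,0,0],[0,0,0]]}' 1 60
python3 - <<'E'
from h import *
f=arm.grab_frame('top');im=f['color'][60:260,220:420];cv2.imwrite('pics/t2.png',cv2.resize(im,None,fx=3.5,fy=3.5,interpolation=cv2.INTER_CUBIC))
E
```

```text
time_s: 18.3
ee_pos: [0.6102, -0.2445, 0.1452]
ee_rot: [179.9, 0.1, -73.9]
contact_force: [-0.1, 0.4, 0.0]
width: 0.0429
```

View pics/t2.png

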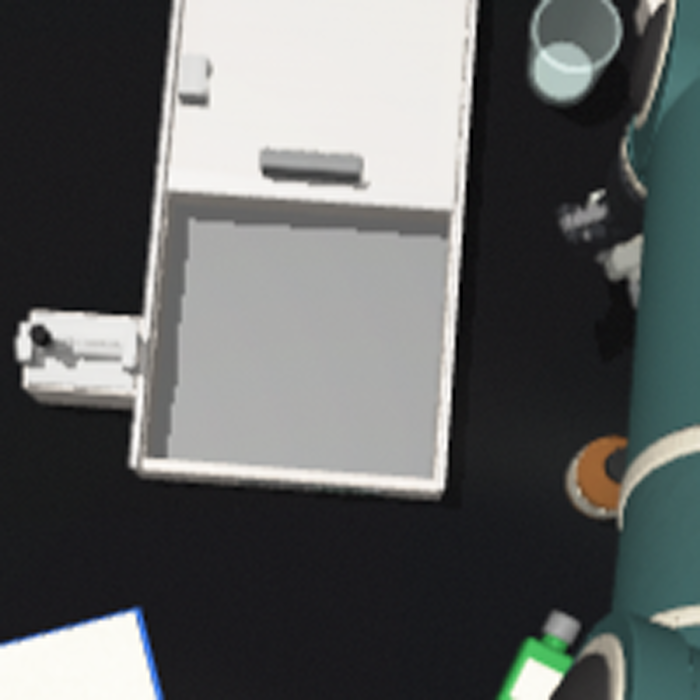

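The cover is fully open, and the well's inner front edge runs from (148,459) to (437,475) in this crop. The flask is held under the arm.

```bash
python3 - <<'E'
from h import *
f=arm.grab_frame('top')
g=lambda u,v,z:pix(f,220+u/3.5,60+v/3.5,z)[:2]
a,b=g(148,459,.058),g(437,475,.058);d=a-b
print(a,b,np.linalg.norm(d),np.degrees(np.arctan2(d[1],d[0]))-90)
c,s=np.cos(np.radians(-5)),np.sin(np.radians(-5));X=np.array([c,s]);Y=np.array([-s,c])
print('well',(a+b)/2+.110*X)
p,q=g(261,153,.094),g(362,158,.094);print('bar',(p+q)/2,'well',(p+q)/2-.130*X)
w=np.array([.5631,.003])
for x,y in((-50,-57),(-50,57),(50,57),(50,-57)):print(x,y,(w+x/1000*X+y/1000*Y).round(4))
E
```

```text
[0.46064248 0.1221743 ] [ 0.44514491 -0.1050604 ] 0.2277625656589587 -3.9015726075423487
well [ 0.56247511 -0.00103018]
bar [ 0.69426596 -0.00953154] well [0.56476065 0.00179871]
-50 -57 [ 0.5083 -0.0494]
-50 57 [0.5183 0.0641]
50 57 [0.6179 0.0554]
50 -57 [ 0.6079 -0.0581]
```

```bash
python3 - <<'E'
from h import *
to(.6166,.0626,.145,-5,(.6110,-.2447,.145,-73.9))
E
```

```text
lin [-0.2937, -0.0906, -0.0] rot [0.0, 0.0, -68.9]
```

```bash
python3 -m handwheel '{"linear":[[-0.03,-0.009,0],[-0.06,-0.018,0],[-0.09,-0.027,0],[-0.12,-0.036,0],[-0.15,-0.046,0],[-0.18,-0.056,0],[-0.21,-0.065,0],[-0.24,-0.074,0],[-0.27,-0.083,0],[-0.294,-0.091,0]],"delta_rot":[[0,0,-7],[0,0,-14],[0,0,-21],[0,0,-28],[0,0,-35],[0,0,-42],[0,0,-49],[0,0,-56],[0,0,-63],[0,0,-69]]}' 1 60
python3 -m handwheel '{"linear":[[0,0,0],[0,0,0.02],[0,0,0.045],[0,0,0.07],[0,0,0.09],[0,0,0.105],[0,0,0.115],[0,0,0.122],[0,0,0.127],[0,0,0.129]],"delta_rot":[[0,0,0],[0,0,0],[0,0,0],[0,0,0],[0,0,0],[0,0,0],[0,0,0],[0,0,0],[0,0,0],[0,0,0]]}'
```

```text
time_s: 19.4
ee_pos: [0.6167, 0.0652, 0.1465]
ee_rot: [-180.0, 0.0, -4.6]
contact_force: [0.4, -0.2, 0.0]
width: 0.0429
time_s: 20.4
ee_pos: [0.6172, 0.063, 0.0176]
ee_rot: [-180.0, -0.0, -5.0]
contact_force: [-0.2, 0.5, -0.4]
width: 0.0433
```

```bash
python3 -m handwheel '{"linear":[[0,0,0.001],[0,0,0.002],[0,0,0.002],[0,0,0.002],[0,0,0.002],[0,0,0.002],[0,0,0.002],[0,0,0.002],[0,0,0.002],[0,0,0.002]],"delta_rot":[[0,0,0],[0,0,0],[0,0,0],[0,0,0],[0,0,0],[0,0,0],[0,0,0],[0,0,0],[0,0,0],[0,0,0]]}'
python3 -m handwheel '{"linear":[[0,0,0],[0,0,0],[0,0,0],[0,0,0],[0,0,0],[0,0,-0.02],[0,0,-0.05],[0,0,-0.08],[0,0,-0.12],[0,0,-0.15]],"delta_rot":[[0,0,0],[0,0,0],[0,0,0],[0,0,0],[0,0,0],[0,0,0],[0,0,0],[0,0,0],[0,0,0],[0,0,0]]}' -0.5
python3 - <<'E'
from h import *
s=arm.sense();print(s['ee_pos'],s['ee_rot'])
to(.587,-.375,.16,-20,(.6170,.063,.166,-5))
E
```

```text
time_s: 21.4
ee_pos: [0.6169, 0.063, 0.0155]
ee_rot: [180.0, 0.0, -4.9]
contact_force: [-0.6, -0.4, -0.5]
width: 0.0427
time_s: 22.4
ee_pos: [0.6174, 0.0632, 0.1678]
ee_rot: [-180.0, -0.1, -4.9]
contact_force: [0.6, -0.2, 0.5]
width: 0.064
[0.61739321 0.06324577 0.16783084] [-1.79978054e+02 -9.59347308e-02 -4.93518425e+00]
lin [0.0083, 0.4389, 0.006] rot [0.0, -0.0, 15.0]
```

```bash
python3 -m handwheel '{"linear":[[0.001,0.044,0],[0.002,0.088,0],[0.003,0.132,0],[0.004,0.176,0],[0.005,0.22,0],[0.006,0.264,0],[0.007,0.308,0],[0.007,0.352,0],[0.008,0.396,0.006],[0.008,0.439,0.006]],"delta_rot":[[0,0,1.5],[0,0,3],[0,0,4.5],[0,0,6],[0,0,7.5],[0,0,9],[0,0,10.5],[0,0,12],[0,0,13.5],[0,0,15]]}' -1
python3 - <<'E'
from h import *
arm.grab_frame('wrist');f=arm.grab_frame('wrist');cv2.imwrite('pics/w4.png',f['color']);np.savez('w4.npz',**f)
s=arm.sense();print(s['ee_pos'],s['ee_rot'])
E
```

```text
time_s: 23.4
ee_pos: [0.5862, -0.3768, 0.1588]
ee_rot: [-180.0, 0.1, -20.0]
contact_force: [0.4, 0.2, 0.2]
width: 0.0852
[ 0.58359973 -0.38423342  0.15860767] [ 1.79707633e+02  1.66090599e-02 -2.05866977e+01]
```

View pics/w4.png

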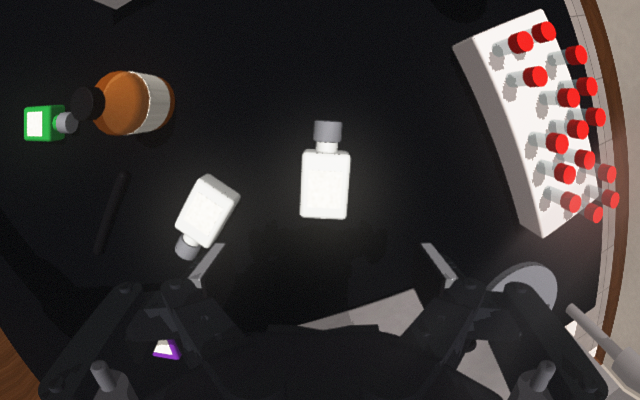

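Flask B's body spans (301–349,150–218), its cap is up at (327,131), and it's nearly square to the tool. Flask C's body is at (207,210), with its cap at (187,246).

```bash
python3 - <<'E'
from h import *
f=dict(np.load('w4.npz'))
print(f['t'],-f['R'].T@f['t'])
body(f,325,184);body(f,207,205)
print(pix(f,328,131,.026,True),pix(f,187,246,.026,True))
E
```

```text
[-0.68206642 -0.16572547  0.26517085] [ 0.60651819 -0.32416163  0.30008338]
body [ 0.5912 -0.3713] [0.088 0.043] axis 66.6
body [ 0.4639 -0.369 ] [0.072 0.043] axis 35.1
[ 0.60611672 -0.33902399  0.026     ] [ 0.43032026 -0.3931175   0.026     ]
```

```bash
python3 -m handwheel '{"linear":[[0.002,0.005,0.02],[0.002,0.005,0.045],[0.002,0.005,0.07],[0.002,0.005,0.095],[0.002,0.005,0.115],[0.002,0.005,0.13],[0.002,0.005,0.14],[0.002,0.005,0.15],[0.002,0.005,0.153],[0.002,0.005,0.153]],"delta_rot":[[0,0,1],[0,0,2],[0,0,3.4],[0,0,3.4],[0,0,3.4],[0,0,3.4],[0,0,3.4],[0,0,3.4],[0,0,3.4],[0,0,3.4]]}' -1
python3 -m handwheel '{"linear":[[0,0,0],[0,0,0],[0,0,0],[0,0,0],[0,0,0],[0,0,0],[0,0,0],[0,0,0],[0,0,0],[0,0,0]],"delta_rot":[[0,0,0],[0,0,0],[0,0,0],[0,0,0],[0,0,0],[0,0,0],[0,0,0],[0,0,0],[0,0,0],[0,0,0]]}' 1 60
python3 -m handwheel '{"linear":[[0,0,-0.02],[0,0,-0.05],[0,0,-0.08],[0,0,-0.11],[0,0,-0.14],[0,0,-0.14],[0,0,-0.14],[0,0,-0.14],[0,0,-0.14],[0,0,-0.14]],"delta_rot":[[0,0,0],[0,0,0],[0,0,0],[0,0,0],[0,0,0],[0,0,0],[0,0,0],[0,0,0],[0,0,0],[0,0,0]]}'
```

```text
time_s: 24.5
ee_pos: [0.5873, -0.3804, 0.0064]
ee_rot: [-180.0, -0.0, -23.3]
contact_force: [-0.5, 0.3, 0.2]
width: 0.0854
time_s: 25.5
ee_pos: [0.5879, -0.3809, 0.0075]
ee_rot: [180.0, -0.1, -23.4]
contact_force: [-0.1, 0.6, 4.9]
width: 0.0427
time_s: 26.5
ee_pos: [0.5867, -0.3801, 0.1452]
ee_rot: [-180.0, 0.1, -23.3]
contact_force: [0.3, -1.0, 0.1]
width: 0.0429
```

```bash
python3 - <<'E'
from h import *
to(.605,-.0699,.145,-5,(.5872,-.3804,.145,-23.3))
E
```

```text
lin [-0.1065, -0.2922, -0.0] rot [0.0, 0.0, -18.3]
```

```bash
python3 -m handwheel '{"linear":[[-0.011,-0.029,0],[-0.021,-0.058,0],[-0.032,-0.088,0],[-0.043,-0.117,0],[-0.053,-0.146,0],[-0.064,-0.175,0],[-0.075,-0.204,0],[-0.085,-0.234,0],[-0.096,-0.263,0],[-0.1065,-0.292,0]],"delta_rot":[[0,0,-2],[0,0,-4],[0,0,-6],[0,0,-8],[0,0,-10],[0,0,-12],[0,0,-14],[0,0,-16],[0,0,-17],[0,0,-18.3]]}' 1 60
python3 -m handwheel '{"linear":[[0,0,0],[0,0,0.02],[0,0,0.045],[0,0,0.07],[0,0,0.09],[0,0,0.105],[0,0,0.115],[0,0,0.122],[0,0,0.128],[0,0,0.131]],"delta_rot":[[0,0,0],[0,0,0],[0,0,0],[0,0,0],[0,0,0],[0,0,0],[0,0,0],[0,0,0],[0,0,0],[0,0,0]]}'
python3 -m handwheel '{"linear":[[0,0,0],[0,0,0],[0,0,0],[0,0,0],[0,0,0],[0,0,-0.02],[0,0,-0.05],[0,0,-0.08],[0,0,-0.12],[0,0,-0.15]],"delta_rot":[[0,0,0],[0,0,0],[0,0,0],[0,0,0],[0,0,0],[0,0,0],[0,0,0],[0,0,0],[0,0,0],[0,0,0]]}' -0.5
python3 - <<'E'
from h import *
s=arm.sense();print(s['ee_pos'],s['ee_rot'])
to(.46,-.36,.16,-55,(.605,-.0699,.164,-5))
E
```

```text
time_s: 27.5
ee_pos: [0.6049, -0.0688, 0.146]
ee_rot: [-180.0, 0.1, -5.0]
contact_force: [-0.4, -0.4, -0.5]
width: 0.0429
time_s: 28.5
ee_pos: [0.6054, -0.0702, 0.0155]
ee_rot: [180.0, -0.0, -5.0]
contact_force: [-1.3, 0.6, 16.1]
width: 0.0426
time_s: 29.5
ee_pos: [0.6057, -0.07, 0.1679]
ee_rot: [180.0, -0.1, -5.0]
contact_force: [0.0, -0.1, -0.3]
width: 0.0643
[ 0.60567354 -0.07000656  0.16790509] [ 1.79998946e+02 -1.06079388e-01 -5.03566268e+00]
lin [-0.1192, 0.3016, 0.004] rot [0.0, -0.0, 50.0]
```

```bash
python3 -m handwheel '{"linear":[[-0.012,0.03,0],[-0.024,0.06,0],[-0.036,0.09,0],[-0.048,0.12,0],[-0.06,0.151,0],[-0.072,0.181,0],[-0.083,0.211,0],[-0.095,0.241,0],[-0.107,0.271,0],[-0.119,0.302,0]],"delta_rot":[[0,0,5],[0,0,10],[0,0,15],[0,0,20],[0,0,25],[0,0,30],[0,0,35],[0,0,40],[0,0,45],[0,0,50]]}' -1
python3 - <<'E'
from h import *
arm.grab_frame('wrist');f=arm.grab_frame('wrist');cv2.imwrite('pics/w5.png',f['color']);np.savez('w5.npz',**f)
s=arm.sense();print(s['ee_pos'],s['ee_rot'])
print(proj(f,(.4639,-.369,.03),True))
E
```

```text
time_s: 30.5
ee_pos: [0.4594, -0.3614, 0.1657]
ee_rot: [-180.0, -0.0, -55.2]
contact_force: [-0.4, -0.0, -0.3]
width: 0.0855
[ 0.45669065 -0.36590116  0.16548838] [ 1.79825126e+02 -8.32990291e-02 -5.55893080e+01]
(np.float64(329.09178770596395), np.float64(182.01583531113633))
```

View pics/w5.png

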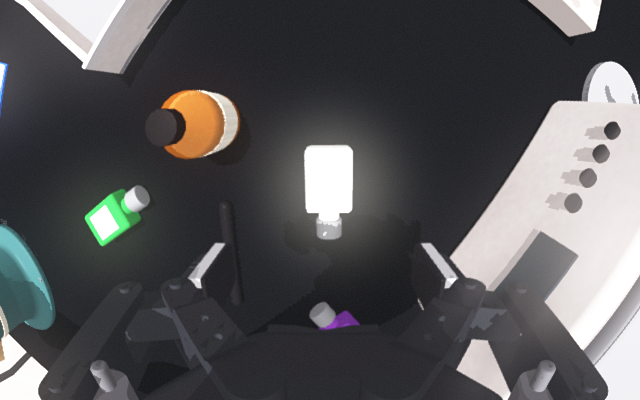

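Flask C's body spans (305–353,146–213), its cap is at (328,228), and it's square to the tool. The bottle stands clear at (190,125).

```bash
python3 - <<'E'
from h import *
f=dict(np.load('w5.npz'))
body(f,328,180,thr=210)
for u,v in((305,147),(353,147),(352,212),(306,212)):print(pix(f,u,v,.03,True)[:2].round(4))
print(pix(f,328,228,.026,True))
E
```

```text
body [ 0.4596 -0.3713] [0.076 0.043] axis 35.0
[ 0.4784 -0.333 ]
[ 0.5026 -0.3686]
[ 0.4522 -0.4032]
[ 0.428  -0.3673]
[ 0.42509747 -0.39441775  0.026     ]
```

```bash
python3 -m handwheel '{"linear":[[0.01,0.004,0.02],[0.01,0.004,0.045],[0.01,0.004,0.07],[0.01,0.004,0.095],[0.01,0.004,0.115],[0.01,0.004,0.13],[0.01,0.004,0.14],[0.01,0.004,0.15],[0.01,0.004,0.159],[0.01,0.004,0.159]],"delta_rot":[[0,0,0],[0,0,0],[0,0,0],[0,0,0],[0,0,0],[0,0,0],[0,0,0],[0,0,0],[0,0,0],[0,0,0]]}' -1
python3 -m handwheel '{"linear":[[0,0,0],[0,0,0],[0,0,0],[0,0,0],[0,0,0],[0,0,0],[0,0,0],[0,0,0],[0,0,0],[0,0,0]],"delta_rot":[[0,0,0],[0,0,0],[0,0,0],[0,0,0],[0,0,0],[0,0,0],[0,0,0],[0,0,0],[0,0,0],[0,0,0]]}' 1 60
python3 -m handwheel '{"linear":[[0,0,-0.02],[0,0,-0.05],[0,0,-0.08],[0,0,-0.11],[0,0,-0.14],[0,0,-0.16],[0,0,-0.16],[0,0,-0.16],[0,0,-0.16],[0,0,-0.16]],"delta_rot":[[0,0,0],[0,0,0],[0,0,0],[0,0,0],[0,0,0],[0,0,0],[0,0,0],[0,0,0],[0,0,0],[0,0,0]]}'
```

```text
time_s: 31.6
ee_pos: [0.4621, -0.3706, 0.0056]
ee_rot: [180.0, 0.1, -55.0]
contact_force: [-0.2, 0.3, 0.0]
width: 0.0851
time_s: 32.6
ee_pos: [0.4632, -0.3715, 0.0075]
ee_rot: [-180.0, -0.1, -55.1]
contact_force: [0.2, 0.2, 5.8]
width: 0.0425
time_s: 33.6
ee_pos: [0.4618, -0.3704, 0.165]
ee_rot: [180.0, 0.2, -55.0]
contact_force: [-0.7, 0.5, -0.5]
width: 0.0429
```

```bash
python3 - <<'E'
from h import *
to(.5141,.0154,.145,-5,(.462,-.3705,.165,-55))
E
```

```text
lin [-0.2862, -0.264, 0.02] rot [-0.0, 0.0, -50.0]
```

```bash
python3 -m handwheel '{"linear":[[-0.0286,-0.0264,0],[-0.0572,-0.0528,0],[-0.0859,-0.0792,0],[-0.1145,-0.1056,0],[-0.143,-0.132,0],[-0.1717,-0.1584,0],[-0.2,-0.1848,0],[-0.229,-0.211,0.01],[-0.258,-0.238,0.015],[-0.286,-0.264,0.02]],"delta_rot":[[0,0,-5],[0,0,-10],[0,0,-15],[0,0,-20],[0,0,-25],[0,0,-30],[0,0,-35],[0,0,-40],[0,0,-45],[0,0,-50]]}' 1 60
python3 -m handwheel '{"linear":[[0,0,0],[0,0,0.02],[0,0,0.045],[0,0,0.07],[0,0,0.09],[0,0,0.105],[0,0,0.115],[0,0,0.122],[0,0,0.128],[0,0,0.13]],"delta_rot":[[0,0,0],[0,0,0],[0,0,0],[0,0,0],[0,0,0],[0,0,0],[0,0,0],[0,0,0],[0,0,0],[0,0,0]]}'
python3 -m handwheel '{"linear":[[0,0,0],[0,0,0],[0,0,0],[0,0,0],[0,0,0],[0,0,-0.02],[0,0,-0.05],[0,0,-0.08],[0,0,-0.12],[0,0,-0.15]],"delta_rot":[[0,0,0],[0,0,0],[0,0,0],[0,0,0],[0,0,0],[0,0,0],[0,0,0],[0,0,0],[0,0,0],[0,0,0]]}' -0.5
python3 - <<'E'
from h import *
f=arm.grab_frame('wrist')
t=arm.grab_frame('top');a=cv2.resize(t['color'][60:260,220:480],(520,400));cv2.imwrite('pics/c6.png',np.hstack([f['color'][:,60:340],a]) if 0 else np.hstack([cv2.resize(f['color'],(280,175))[:175], cv2.resize(a,(228,175))]))
cv2.imwrite('pics/c6.png',np.vstack([cv2.resize(f['color'],(480,300)),cv2.resize(a,(480,300))]))
E
```

```text
time_s: 34.6
ee_pos: [0.5146, 0.0163, 0.1455]
ee_rot: [-180.0, 0.1, -4.8]
contact_force: [0.6, -0.7, -0.4]
width: 0.0427
time_s: 35.6
ee_pos: [0.5151, 0.0146, 0.0163]
ee_rot: [180.0, -0.0, -5.1]
contact_force: [0.3, 0.2, -0.6]
width: 0.0429
time_s: 36.6
ee_pos: [0.5154, 0.0148, 0.1687]
ee_rot: [-180.0, -0.1, -5.0]
contact_force: [1.1, -0.4, -0.3]
width: 0.0642
```

View pics/c6.png

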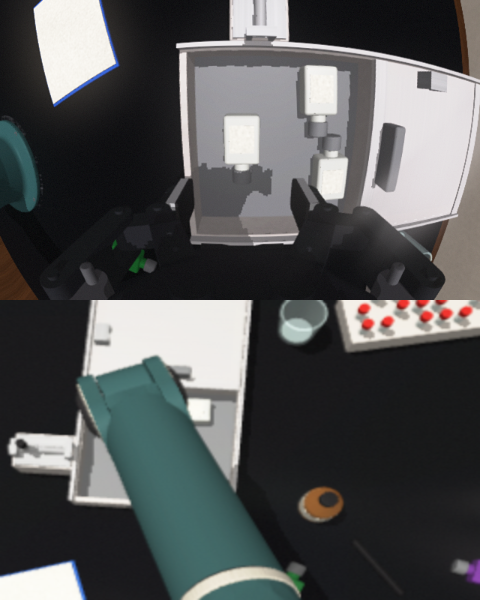

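All three flasks lie flat and apart in the well, and the bottle is standing. I'll check for missed flasks and go to the cover's handle.

```bash
python3 -m handwheel '{"linear":[[0.03,0.002,0],[0.06,0.004,0],[0.09,0.006,0],[0.12,0.008,0],[0.15,0.0085,0],[0.178,0.0085,0],[0.178,0.0085,0.03],[0.178,0.0085,0.055],[0.178,0.0085,0.08],[0.178,0.0085,0.094]],"delta_rot":[[0,0,0],[0,0,0],[0,0,0],[0,0,0],[0,0,0],[0,0,0],[0,0,0],[0,0,0],[0,0,0],[0,0,0]]}' -1
python3 -m handwheel '{"linear":[[0,0,0],[0,0,0],[0,0,0],[0,0,0],[0,0,0],[0,0,0],[0,0,0],[0,0,0],[0,0,0],[0,0,0]],"delta_rot":[[0,0,0],[0,0,0],[0,0,0],[0,0,0],[0,0,0],[0,0,0],[0,0,0],[0,0,0],[0,0,0],[0,0,0]]}' 1 50
python3 - <<'E'
from h import *
for n in('top','side'):
    f=arm.grab_frame(n);cv2.imwrite(f'pics/full_{n}.png',f['color'])
    print(n,[(round(d['p'],2),[round(v*k) for v,k in zip(d['extent'],(640,400,640,400))]) for d in arm.find_in(n,'flask0')])
E
```

```text
time_s: 37.7
ee_pos: [0.6897, -0.0096, 0.0689]
ee_rot: [180.0, 0.3, -5.0]
contact_force: [0.2, -1.0, -0.3]
width: 0.0856
time_s: 38.7
ee_pos: [0.6924, -0.0095, 0.0739]
ee_rot: [180.0, -0.1, -5.0]
contact_force: [-1.1, -1.0, 6.6]
width: 0.0151
top [(0.8, [463, 235, 38, 17]), (0.79, [289, 163, 34, 19]), (0.75, [265, 36, 88, 81]), (0.69, [300, 127, 21, 16]), (0.56, [271, 128, 32, 20])]
side [(0.73, [255, 211, 21, 16]), (0.71, [384, 142, 17, 15]), (0.68, [367, 191, 24, 20]), (0.64, [289, 210, 21, 20]), (0.5, [260, 194, 22, 22]), (0.45, [250, 293, 17, 16]), (0.33, [178, 162, 154, 107])]
```

View pics/full_top.png

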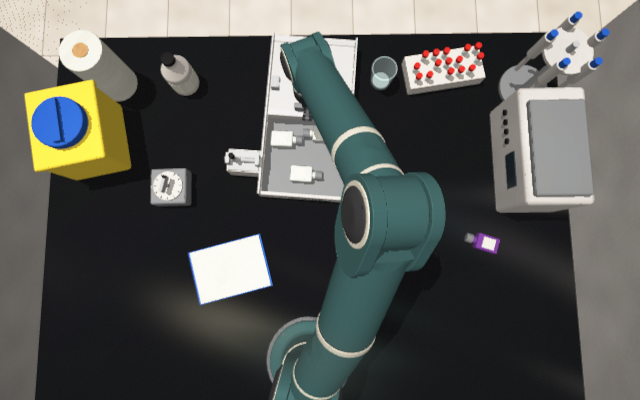

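No other sample flask is left on the bench, and the bar is gripped. Now sliding the cover shut.

```bash
python3 -m handwheel '{"linear":[[-0.01,0,0],[-0.03,0,0],[-0.05,0,0],[-0.07,0,0],[-0.09,0,0],[-0.11,0,0],[-0.13,0,0],[-0.15,0,0],[-0.17,0,0],[-0.18,0,0]],"delta_rot":[[0,0,0],[0,0,0],[0,0,0],[0,0,0],[0,0,0],[0,0,0],[0,0,0],[0,0,0],[0,0,0],[0,0,0]]}'
python3 -m handwheel '{"linear":[[-0.01,0,0],[-0.02,0,0],[-0.03,0,0],[-0.036,0,0],[-0.04,0,0],[-0.044,0,0],[-0.046,0,0],[-0.048,0,0],[-0.05,0,0],[-0.051,0,0]],"delta_rot":[[0,0,0],[0,0,0],[0,0,0],[0,0,0],[0,0,0],[0,0,0],[0,0,0],[0,0,0],[0,0,0],[0,0,0]]}'
```

```text
time_s: 39.9
ee_pos: [0.5121, 0.0061, 0.0738]
ee_rot: [180.0, -0.2, -5.0]
contact_force: [3.1, -1.8, 5.5]
width: 0.015
time_s: 40.9
ee_pos: [0.4683, 0.01, 0.0739]
ee_rot: [-179.8, -0.8, -5.1]
contact_force: [20.7, -4.3, -13.9]
width: 0.0152
```

```bash
python3 -m handwheel '{"linear":[[0.006,0,0],[0.006,0,0],[0.006,0,0],[0.006,0,0],[0.006,0,0],[0.006,0,0],[0.006,0,-0.02],[0.006,0,-0.04],[0.006,0,-0.065],[0.006,0,-0.09]],"delta_rot":[[0,0,0],[0,0,0],[0,0,0],[0,0,0],[0,0,0],[0,0,0],[0,0,0],[0,0,0],[0,0,0],[0,0,0]]}' -1
python3 - <<'E'
from h import *
to(.5500,.2005,.1,-5)
E
```

```text
time_s: 41.9
ee_pos: [0.467, 0.0105, 0.1632]
ee_rot: [-180.0, 0.0, -5.0]
contact_force: [0.2, -0.3, 0.0]
width: 0.0852
lin [0.0661, -0.1966, 0.0632] rot [-0.0, 0.05, -0.03]
```

```bash
python3 -m handwheel '{"linear":[[0.01,-0.03,0],[0.02,-0.06,0],[0.03,-0.09,0],[0.04,-0.12,0],[0.05,-0.15,0],[0.06,-0.18,0],[0.066,-0.197,0.01],[0.066,-0.197,0.03],[0.066,-0.197,0.05],[0.066,-0.197,0.063]],"delta_rot":[[0,0,0],[0,0,0],[0,0,0],[0,0,0],[0,0,0],[0,0,0],[0,0,0],[0,0,0],[0,0,0],[0,0,0]]}' -1
python3 -m handwheel '{"linear":[[0,0,0],[0,0,0],[0,0,0],[0,0,0],[0,0,0],[0,0,0],[0,0,0],[0,0,0],[0,0,0],[0,0,0]],"delta_rot":[[0,0,0],[0,0,0],[0,0,0],[0,0,0],[0,0,0],[0,0,0],[0,0,0],[0,0,0],[0,0,0],[0,0,0]]}' 1 50
python3 -m handwheel '{"linear":[[0,0.005,0],[0,0.01,0],[0,0.015,0],[0,0.02,0],[0,0.025,0],[0,0.03,0],[0,0.033,0],[0,0.036,0],[0,0.038,0],[0,0.04,0]],"delta_rot":[[0,0,0],[0,0,0],[0,0,0],[0,0,0],[0,0,0],[0,0,0],[0,0,0],[0,0,0],[0,0,0],[0,0,0]]}'
python3 -m handwheel '{"linear":[[0,0.001,0],[0,0.002,0],[0,0.003,0],[0,0.004,0],[0,0.005,0],[0,0.006,0],[0,0.007,0],[0,0.008,0],[0,0.009,0],[0,0.01,0]],"delta_rot":[[0,0,0],[0,0,0],[0,0,0],[0,0,0],[0,0,0],[0,0,0],[0,0,0],[0,0,0],[0,0,0],[0,0,0]]}'
```

```text
time_s: 42.9
ee_pos: [0.5497, 0.2006, 0.0979]
ee_rot: [179.9, 0.1, -5.0]
contact_force: [-0.9, -0.5, -0.1]
width: 0.0852
time_s: 43.9
ee_pos: [0.5503, 0.2009, 0.1004]
ee_rot: [180.0, 0.0, -5.0]
contact_force: [-1.9, -0.6, 6.0]
width: 0.0132
time_s: 44.9
ee_pos: [0.5469, 0.1616, 0.1004]
ee_rot: [-179.9, -0.0, -5.0]
contact_force: [-3.6, 1.8, 6.4]
width: 0.013
time_s: 45.9
ee_pos: [0.5464, 0.1559, 0.1006]
ee_rot: [-179.6, -0.1, -4.9]
contact_force: [-0.9, 12.7, 0.8]
width: 0.0132
```

```bash
python3 -m handwheel '{"linear":[[0,0.001,0],[0,0.002,0],[0,0.003,0],[0,0.003,0],[0,0.003,0],[0,0.003,0],[0,0.003,0],[0,0.003,0],[0,0.003,0],[0,0.003,0]],"delta_rot":[[0,0,0],[0,0,0],[0,0,0],[0,0,0],[0,0,0],[0,0,0],[0,0,0],[0,0,0],[0,0,0],[0,0,0]]}'
python3 -m handwheel '{"linear":[[0,-0.006,0],[0,-0.007,0],[0,-0.007,0],[0,-0.007,0],[0,-0.007,0],[0,-0.007,0],[0,-0.007,-0.02],[0,-0.007,-0.04],[0,-0.007,-0.065],[0,-0.007,-0.09]],"delta_rot":[[0,0,0],[0,0,0],[0,0,0],[0,0,0],[0,0,0],[0,0,0],[0,0,0],[0,0,0],[0,0,0],[0,0,0]]}' -1
python3 - <<'E'
from h import *
f=arm.grab_frame('top')
cv2.imwrite('pics/t7.png',cv2.resize(f['color'][110:260,140:340],None,fx=4,fy=4,interpolation=cv2.INTER_CUBIC))
E
```

```text
time_s: 46.9
ee_pos: [0.5463, 0.1558, 0.1007]
ee_rot: [-179.3, -0.2, -4.8]
contact_force: [0.5, 17.2, -1.6]
width: 0.0133
time_s: 47.9
ee_pos: [0.5463, 0.1546, 0.1902]
ee_rot: [180.0, 0.0, -5.1]
contact_force: [-0.3, 0.0, 0.4]
width: 0.0855
```

View pics/t7.png

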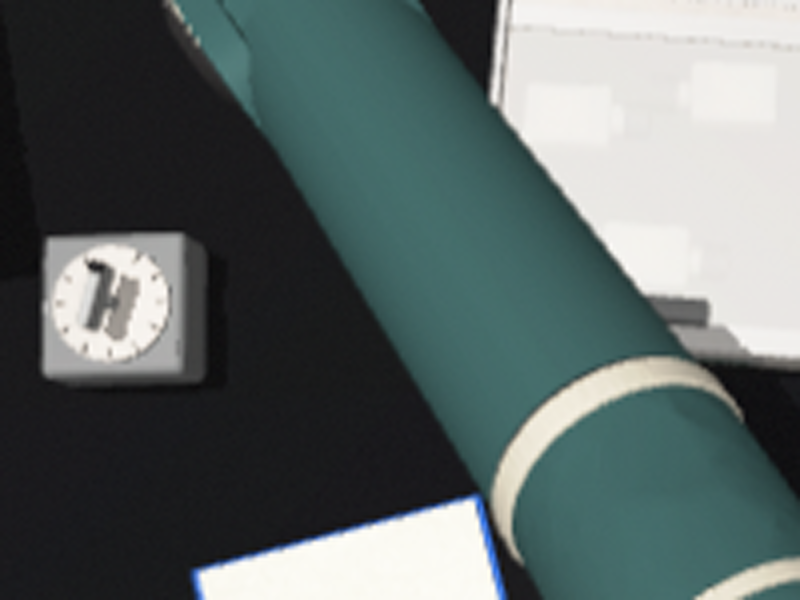

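The bolt is at its stop: the force rose with no motion. The cover is shut over three separate flasks. Now to the timer.

```bash
python3 - <<'E'
from h import *
f=arm.grab_frame('top')
p=pix(f,167.5,185.5,.057);print(p)
to(p[0],p[1],.2,70,(.5465,.155,.19,-5))
E
```

```text
[0.47977295 0.38448764 0.057     ]
lin [-0.0865, -0.2228, -0.01] rot [0.0, 0.0, -75.0]
```

```bash
python3 -m handwheel '{"linear":[[-0.009,-0.022,-0.01],[-0.017,-0.045,-0.01],[-0.026,-0.067,-0.01],[-0.035,-0.09,-0.01],[-0.043,-0.112,-0.01],[-0.052,-0.134,-0.01],[-0.061,-0.156,-0.01],[-0.07,-0.178,-0.01],[-0.078,-0.2,-0.01],[-0.0865,-0.223,-0.01]],"delta_rot":[[0,0,-8],[0,0,-16],[0,0,-24],[0,0,-32],[0,0,-40],[0,0,-48],[0,0,-56],[0,0,-64],[0,0,-72],[0,0,-75]]}' -1
python3 - <<'E'
from h import *
arm.grab_frame('wrist');f=arm.grab_frame('wrist');cv2.imwrite('pics/w8.png',cv2.resize(f['color'][80:330,180:480],None,fx=2.4,fy=2.4));np.savez('w8.npz',**f)
s=arm.sense();print(s['ee_pos'],s['ee_rot'],s['qpos'])
E
```

```text
time_s: 49.0
ee_pos: [0.4796, 0.3849, 0.1984]
ee_rot: [-179.9, 0.1, 70.1]
contact_force: [0.4, 0.5, -0.8]
width: 0.0852
[0.47749698 0.38796284 0.1988778 ] [-1.79839625e+02 -7.68589513e-02  7.02795792e+01] [ -5.45011915  36.36982164 -52.31637342  96.17011457  31.45792891
  63.38475647   3.32358726]
```

View pics/w8.png

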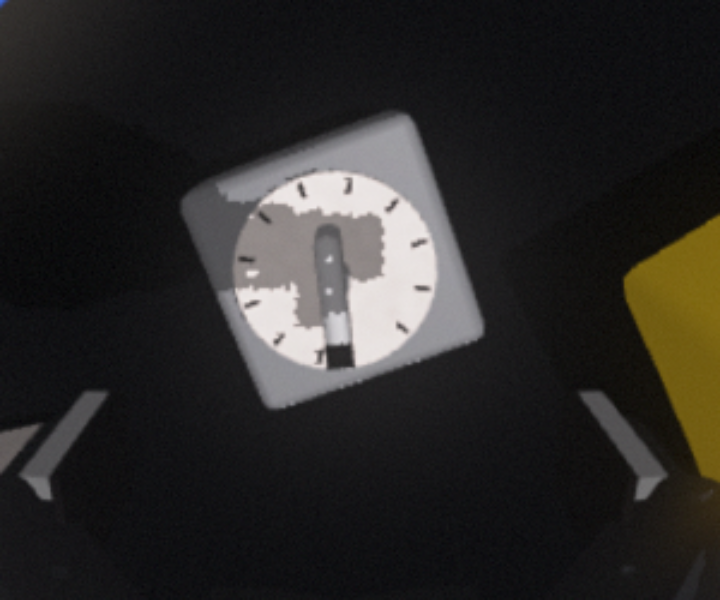

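The wing's top runs from (328,228) to the black-marked end (341,368) in the crop, on the dial centred at (335,270).

```bash
python3 - <<'E'
from h import *
f=dict(np.load('w8.npz'))
g=lambda x,y,z:pix(f,180+x/2.4,80+y/2.4,z,True)[:2]
a,b=g(328,225,.103),g(341,368,.103);b2=g(339,345,.103);d=b-a
print(a,b,np.hypot(*d),np.hypot(*(b2-a)),'psi',np.degrees(np.arctan2(d[1],d[0])),(a+b)/2,'dial',g(335,270,.058))
c=[g(*q,.056) for q in((183,203),(408,112),(482,330),(272,408))];print('box',np.mean(c,0))
E
```

```text
[0.45478979 0.39364223] [0.50298099 0.38097699] 0.049827699254741134 0.04141331153470428 psi -14.725044999497813 [0.47888539 0.38730961] dial [0.48001253 0.38671324]
box [0.47954342 0.38729002]
```

```bash
python3 -m handwheel '{"linear":[[0.002,-0.001,0.02],[0.002,-0.001,0.04],[0.002,-0.001,0.06],[0.002,-0.001,0.08],[0.002,-0.001,0.095],[0.002,-0.001,0.11],[0.002,-0.001,0.12],[0.002,-0.001,0.128],[0.002,-0.001,0.131],[0.002,-0.001,0.131]],"delta_rot":[[0,0,-2],[0,0,-5.3],[0,0,-5.3],[0,0,-5.3],[0,0,-5.3],[0,0,-5.3],[0,0,-5.3],[0,0,-5.3],[0,0,-5.3],[0,0,-5.3]]}' -1
python3 -m handwheel '{"linear":[[0,0,0],[0,0,0],[0,0,0],[0,0,0],[0,0,0],[0,0,0],[0,0,0],[0,0,0],[0,0,0],[0,0,0]],"delta_rot":[[0,0,0],[0,0,0],[0,0,0],[0,0,0],[0,0,0],[0,0,0],[0,0,0],[0,0,0],[0,0,0],[0,0,0]]}' 1 60
python3 -m handwheel '{"linear":[[0,0,0],[0,0,0],[0,0,0],[0,0,0],[0,0,0],[0,0,0],[0,0,0],[0,0,0],[0,0,0],[0,0,0]],"delta_rot":[[0,0,3],[0,0,9],[0,0,15],[0,0,21],[0,0,27],[0,0,33],[0,0,39],[0,0,45],[0,0,50],[0,0,50]]}'
python3 -c "
from h import *
s=arm.sense();print(s['qpos'],s['wrist_torque'])"
```

```text
time_s: 50.1
ee_pos: [0.4797, 0.387, 0.0684]
ee_rot: [-180.0, 0.0, 75.3]
contact_force: [0.2, -0.3, 0.0]
width: 0.0852
time_s: 51.1
ee_pos: [0.4794, 0.3855, 0.0687]
ee_rot: [180.0, 0.2, 75.2]
contact_force: [-2.2, -3.6, 5.1]
width: 0.0083
time_s: 52.1
ee_pos: [0.4801, 0.3864, 0.0687]
ee_rot: [179.9, -0.0, 25.2]
contact_force: [1.5, -2.4, 1.5]
width: 0.0083
[-16.25046388  40.94944225 -35.5440734  101.05608741  30.90096246
  48.11690178 -41.16790304] [-0.43399443 -0.10797761  0.03686676]
```

```bash
python3 -m handwheel '{"linear":[[0,0,0],[0,0,0],[0,0,0],[0,0,0],[0,0,0],[0,0,0],[0,0,0],[0,0,0],[0,0,0],[0,0,0]],"delta_rot":[[0,0,6],[0,0,12],[0,0,18],[0,0,24],[0,0,30],[0,0,36],[0,0,42],[0,0,48],[0,0,54],[0,0,60]]}'
python3 -m handwheel '{"linear":[[0,0,0],[0,0,0],[0,0,0],[0,0,0],[0,0,0],[0,0,0],[0,0,0],[0,0,0],[0,0,0],[0,0,0]],"delta_rot":[[0,0,6],[0,0,12],[0,0,18],[0,0,24],[0,0,30],[0,0,36],[0,0,40],[0,0,40],[0,0,40],[0,0,40]]}'
python3 -c "
from h import *
s=arm.sense();print(s['qpos'],s['wrist_torque'])"
```

```text
time_s: 53.1
ee_pos: [0.4814, 0.3863, 0.0687]
ee_rot: [-179.9, -0.1, -34.9]
contact_force: [4.1, -0.8, 0.7]
width: 0.0079
time_s: 54.1
ee_pos: [0.4819, 0.3855, 0.0687]
ee_rot: [-179.9, -0.1, -74.7]
contact_force: [4.3, -2.3, 1.3]
width: 0.0083
[ -33.16266094   35.82366385  -11.64339383  102.20528944   10.19693832
   42.91604823 -124.84244895] [-0.58385312 -0.70154859 -0.04155844]
```

```bash
python3 -m handwheel '{"linear":[[0,0,0],[0,0,0],[0,0,0],[0,0,0],[0,0,0],[0,0,-0.01],[0,0,-0.025],[0,0,-0.04],[0,0,-0.055],[0,0,-0.07]],"delta_rot":[[0,0,0],[0,0,0],[0,0,0],[0,0,0],[0,0,0],[0,0,0],[0,0,0],[0,0,0],[0,0,0],[0,0,0]]}' -1
python3 -m handwheel '{"linear":[[0,0,0],[0,0,0],[0,0,0],[0,0,0],[0,0,0],[0,0,0],[0,0,0],[0,0,0],[0,0,0],[0,0,0]],"delta_rot":[[0,0,-8],[0,0,-16],[0,0,-24],[0,0,-32],[0,0,-40],[0,0,-48],[0,0,-56],[0,0,-64],[0,0,-72],[0,0,-80]]}'
python3 -m handwheel '{"linear":[[0,0,0],[0,0,0],[0,0,0],[0,0,0],[0,0,0],[0,0,0],[0,0,0],[0,0,0],[0,0,0],[0,0,0]],"delta_rot":[[0,0,-8],[0,0,-16],[0,0,-24],[0,0,-32],[0,0,-40],[0,0,-48],[0,0,-56],[0,0,-64],[0,0,-72],[0,0,-80]]}'
python3 -m handwheel '{"linear":[[0,0,0],[0,0,0],[0,0,0],[0,0,0],[0,0,0],[0,0,0],[0,0,0],[0,0,0],[0,0,0],[0,0,0]],"delta_rot":[[0,0,-7],[0,0,-14],[0,0,-20],[0,0,-20],[0,0,-20],[0,0,-20],[0,0,-20],[0,0,-20],[0,0,-20],[0,0,-20]]}'
python3 - <<'E'
from h import *
f=arm.grab_frame('wrist');cv2.imwrite('pics/w9.png',cv2.resize(f['color'][80:330,180:480],None,fx=2,fy=2));np.savez('w9.npz',**f)
s=arm.sense();print(s['qpos'])
E
```

```text
time_s: 55.1
ee_pos: [0.48, 0.3871, 0.1406]
ee_rot: [-179.9, 0.0, -74.7]
contact_force: [0.1, 0.0, -0.5]
width: 0.0855
time_s: 56.1
ee_pos: [0.4801, 0.3869, 0.1396]
ee_rot: [180.0, -0.1, 5.6]
contact_force: [-0.4, -0.6, -0.4]
width: 0.085
time_s: 57.1
ee_pos: [0.4803, 0.3867, 0.1396]
ee_rot: [179.9, 0.0, 85.5]
contact_force: [-0.2, 0.5, 0.2]
width: 0.0853
time_s: 58.1
ee_pos: [0.4797, 0.3869, 0.1385]
ee_rot: [-180.0, 0.0, 105.2]
contact_force: [-0.2, 0.5, 0.6]
width: 0.0855
[ -4.81374312  42.24975643 -53.75165987  98.4908662   38.84358905
  59.84013382  33.12860907]
```

View pics/w9.png

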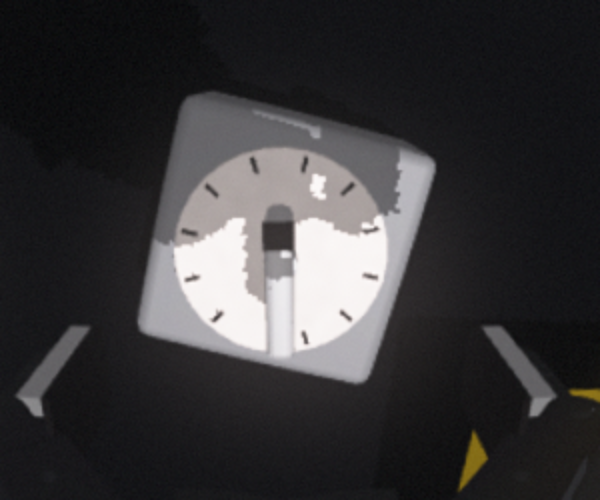

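The wing is square to the tool, with its black mark now on the far side at (278,235), so the key did turn by about 150°.

```bash
python3 -m handwheel '{"linear":[[0,0,0.015],[0,0,0.03],[0,0,0.045],[0,0,0.06],[0,0,0.07],[0,0,0.07],[0,0,0.07],[0,0,0.07],[0,0,0.07],[0,0,0.07]],"delta_rot":[[0,0,0],[0,0,0],[0,0,0],[0,0,0],[0,0,0],[0,0,0],[0,0,0],[0,0,0],[0,0,0],[0,0,0]]}' -1
python3 -m handwheel '{"linear":[[0,0,0],[0,0,0],[0,0,0],[0,0,0],[0,0,0],[0,0,0],[0,0,0],[0,0,0],[0,0,0],[0,0,0]],"delta_rot":[[0,0,0],[0,0,0],[0,0,0],[0,0,0],[0,0,0],[0,0,0],[0,0,0],[0,0,0],[0,0,0],[0,0,0]]}' 1 60
python3 -m handwheel '{"linear":[[0,0,0],[0,0,0],[0,0,0],[0,0,0],[0,0,0],[0,0,0],[0,0,0],[0,0,0],[0,0,0],[0,0,0]],"delta_rot":[[0,0,6],[0,0,12],[0,0,18],[0,0,24],[0,0,30],[0,0,36],[0,0,42],[0,0,48],[0,0,54],[0,0,60]]}'
python3 -m handwheel '{"linear":[[0,0,0],[0,0,0],[0,0,0],[0,0,0],[0,0,0],[0,0,0],[0,0,0],[0,0,0],[0,0,0],[0,0,0]],"delta_rot":[[0,0,5],[0,0,10],[0,0,15],[0,0,20],[0,0,25],[0,0,30],[0,0,35],[0,0,40],[0,0,45],[0,0,48]]}'
python3 -c "
from h import *
s=arm.sense();print(s['qpos'],s['wrist_torque'])"
```

```text
time_s: 59.15
ee_pos: [0.48, 0.3871, 0.0691]
ee_rot: [179.9, -0.0, 105.2]
contact_force: [-0.1, -0.3, 0.4]
width: 0.0854
time_s: 60.15
ee_pos: [0.4802, 0.3851, 0.0685]
ee_rot: [-180.0, 0.2, 105.2]
contact_force: [0.4, -4.9, 4.9]
width: 0.0084
time_s: 61.15
ee_pos: [0.4804, 0.3855, 0.0685]
ee_rot: [179.9, 0.1, 45.0]
contact_force: [-0.2, -3.8, 1.8]
width: 0.0082
time_s: 62.15
ee_pos: [0.4806, 0.3857, 0.0687]
ee_rot: [179.8, -0.2, -2.3]
contact_force: [2.7, -6.2, 4.3]
width: 0.0081
[-23.05608102  38.19384151 -25.74261211 101.55010112  22.56397352
  45.41262521 -62.37149959] [-0.97732347 -0.35533998  3.48394852]
```

```bash
python3 -m handwheel '{"linear":[[0,0,0],[0,0,0],[0,0,0],[0,0,0],[0,0,0],[0,0,0],[0,0,0],[0,0,0],[0,0,0],[0,0,0]],"delta_rot":[[0,0,0.5],[0,0,1],[0,0,1.5],[0,0,2],[0,0,2],[0,0,2],[0,0,2],[0,0,2],[0,0,2],[0,0,2]]}'
python3 -c "
from h import *
s=arm.sense();print(s['ee_rot'],s['wrist_torque'])"
```

```text
time_s: 63.15
ee_pos: [0.4806, 0.3856, 0.0687]
ee_rot: [179.8, -0.3, -3.9]
contact_force: [2.7, -4.5, 3.9]
width: 0.0085
[179.7619659   -0.25203409  -3.90280245] [-0.95628745 -0.45843893  4.08617491]
```

```bash
python3 -m handwheel '{"linear":[[0,0,0],[0,0,0],[0,0,0],[0,0,0],[0,0,0],[0,0,0],[0,0,0],[0,0,0],[0,0,0],[0,0,0]],"delta_rot":[[0,0,1],[0,0,2],[0,0,3],[0,0,4],[0,0,4],[0,0,4],[0,0,4],[0,0,4],[0,0,4],[0,0,4]]}'
python3 -c "
from h import *
s=arm.sense();print(s['ee_rot'],s['wrist_torque'])"
python3 -m handwheel '{"linear":[[0,0,0],[0,0,0],[0,0,0],[0,0,0],[0,0,0],[0,0,-0.01],[0,0,-0.025],[0,0,-0.04],[0,0,-0.055],[0,0,-0.07]],"delta_rot":[[0,0,0],[0,0,0],[0,0,0],[0,0,0],[0,0,0],[0,0,0],[0,0,0],[0,0,0],[0,0,0],[0,0,0]]}' -1
python3 - <<'E'
from h import *
arm.grab_frame('wrist');f=arm.grab_frame('wrist');cv2.imwrite('pics/w10.png',cv2.resize(f['color'][80:330,180:480],None,fx=2,fy=2));np.savez('w10.npz',**f)
s=arm.sense();print(s['ee_rot'])
E
```

```text
time_s: 64.15
ee_pos: [0.4806, 0.3857, 0.0688]
ee_rot: [179.7, -0.3, -7.6]
contact_force: [3.3, -6.9, 3.9]
width: 0.0086
[179.73926628  -0.34514528  -7.55727567] [-1.12962853 -0.49414572  5.59177421]
time_s: 65.15
ee_pos: [0.48, 0.3872, 0.1406]
ee_rot: [-179.9, -0.1, -8.7]
contact_force: [0.2, -0.7, -0.3]
width: 0.0849
[-179.78885001   -0.20295007   -8.75786621]
```

View pics/w10.png

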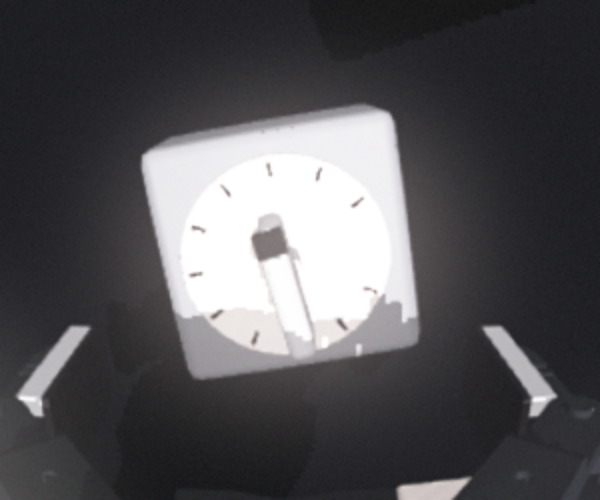

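The wing is tilted about 14° off the tool axis, from the mark at (269,240) to the far end at (301,352). The jaws twisted on it once the key stopped.

```bash
python3 - <<'E'
from h import *
def ang(n,m,e):
    f=dict(np.load(n));g=lambda x,y:pix(f,180+x/2,80+y/2,.103,True)[:2]
    d=g(*m)-g(*e);return np.degrees(np.arctan2(d[1],d[0])),np.hypot(*d)
print('w8',ang('w8.npz',(341*2/2.4,368*2/2.4),(328*2/2.4,225*2/2.4)))
print('w9',ang('w9.npz',(278,222),(280,352)),'w10',ang('w10.npz',(266,228),(302,352)))
E
```

```text
w8 (np.float64(-14.725044999497813), np.float64(0.049827699254741134))
w9 (np.float64(-164.13270016245266), np.float64(0.042209421109950164)) w10 (np.float64(96.44891821752962), np.float64(0.04287723278449254))
```

The twist is linear with torque from about yaw 6.5°, which suggests a hard stop, but the total seen is only ~249°. I'll regrip square to the wing and test it.

```bash
python3 -m handwheel '{"linear":[[0,0,0],[0,0,0],[0,0,0.015],[0,0,0.03],[0,0,0.045],[0,0,0.06],[0,0,0.07],[0,0,0.07],[0,0,0.07],[0,0,0.07]],"delta_rot":[[0,0,-7],[0,0,-15],[0,0,-15],[0,0,-15],[0,0,-15],[0,0,-15],[0,0,-15],[0,0,-15],[0,0,-15],[0,0,-15]]}' -1
python3 -m handwheel '{"linear":[[0,0,0],[0,0,0],[0,0,0],[0,0,0],[0,0,0],[0,0,0],[0,0,0],[0,0,0],[0,0,0],[0,0,0]],"delta_rot":[[0,0,0],[0,0,0],[0,0,0],[0,0,0],[0,0,0],[0,0,0],[0,0,0],[0,0,0],[0,0,0],[0,0,0]]}' 1 60
python3 -c "
from h import *
s=arm.sense();print(s['ee_rot'],s['wrist_torque'])"
python3 -m handwheel '{"linear":[[0,0,0],[0,0,0],[0,0,0],[0,0,0],[0,0,0],[0,0,0],[0,0,0],[0,0,0],[0,0,0],[0,0,0]],"delta_rot":[[0,0,1],[0,0,2],[0,0,3],[0,0,4],[0,0,5],[0,0,6],[0,0,6],[0,0,6],[0,0,6],[0,0,6]]}'
python3 -c "
from h import *
s=arm.sense();print(s['ee_rot'],s['wrist_torque'])"
```

```text
time_s: 66.25
ee_pos: [0.4801, 0.3874, 0.0692]
ee_rot: [-180.0, -0.1, 6.3]
contact_force: [0.4, 0.1, 0.1]
width: 0.0853
time_s: 67.25
ee_pos: [0.4804, 0.387, 0.0688]
ee_rot: [-180.0, -0.1, 6.2]
contact_force: [3.6, -0.0, 2.0]
width: 0.0085
[-1.79986674e+02 -6.76749227e-02  6.24346854e+00] [ 0.00245587 -0.77189806  0.20752776]
time_s: 68.25
ee_pos: [0.4804, 0.387, 0.0689]
ee_rot: [180.0, -0.1, 0.5]
contact_force: [5.8, -1.9, 3.3]
width: 0.0081
[ 1.79963955e+02 -1.45318107e-01  5.42392651e-01] [-0.22337826 -1.30897412  2.24854188]
```

```bash
python3 -m handwheel '{"linear":[[0,0,0],[0,0,0],[0,0,0],[0,0,0],[0,0,0],[0,0,-0.01],[0,0,-0.03],[0,0,-0.06],[0,0,-0.1],[0,0,-0.15]],"delta_rot":[[0,0,0],[0,0,0],[0,0,0],[0,0,0],[0,0,0],[0,0,0],[0,0,0],[0,0,0],[0,0,0],[0,0,0]]}' -1
python3 -m handwheel '{"linear":[[0,-0.02,0],[0,-0.04,0],[0,-0.06,0],[0,-0.08,0],[0,-0.09,0],[0,-0.09,0],[0,-0.09,0],[0,-0.09,0],[0,-0.09,0],[0,-0.09,0]],"delta_rot":[[0,0,0],[0,0,0],[0,0,0],[0,0,0],[0,0,0],[0,0,0],[0,0,0],[0,0,0],[0,0,0],[0,0,0]]}' -1
python3 - <<'E'
from h import *
f=arm.grab_frame('top');a=f['color'][60:260,140:480];cv2.imwrite('pics/end.png',cv2.resize(a,None,fx=2.3,fy=2.3,interpolation=cv2.INTER_CUBIC))
E
```

```text
time_s: 69.25
ee_pos: [0.4788, 0.3862, 0.2192]
ee_rot: [179.9, 0.2, 0.3]
contact_force: [0.9, 0.3, -0.5]
width: 0.0855
time_s: 70.25
ee_pos: [0.4797, 0.4762, 0.2186]
ee_rot: [180.0, -0.0, 0.2]
contact_force: [-0.3, -0.6, -0.2]
width: 0.0855
```

View pics/end.png

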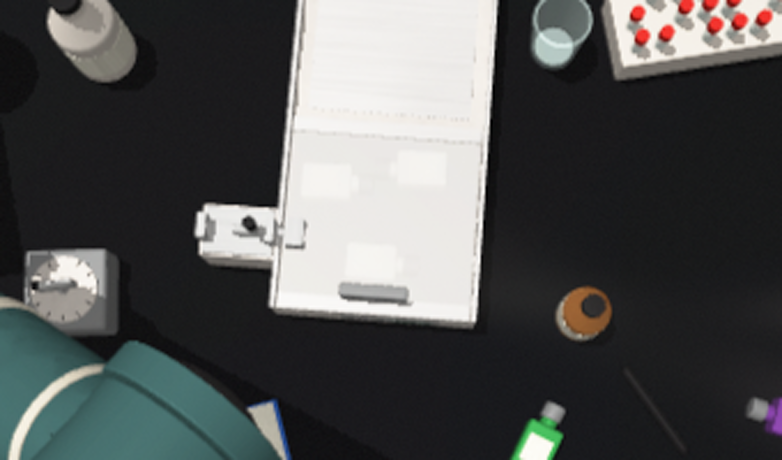

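```bash
python3 -c "
from plant import arm
print(arm.job_done())"
```

```text
the job is handed in; nothing more can be done
None
```

I handed the job in at about 70 s of the 208 s allowed. I did it in the order you asked:

- **Opening:** I drew the bolt back to its stop and slid the cover 225 mm to its stop.
- **Flasks:** All three white flasks lie flat and apart on the well floor. The last picture shows them separate under the shut cover. The top view showed no other sample flask on the bench; only the green and purple look-alikes were left, untouched.
- **Closing:** I slid the cover back to its stop. The bolt travelled 45 mm, and when I pushed further the force rose to 17 N without it moving.
- **Timer:** I wound the key clockwise in two main turns of about 150° and 110°. I then regripped it to test the stop, and the torque rose at once to about 2.2 N m.
- **Bottle:** The amber bottle is still standing where it was.

**One disagreement:** the pictures show the key turned by only about 249° (4.3 rad), against the 4.6 rad you gave. The key probably started slightly wound, or my angle estimate is off. I relied on the hard stop I felt twice as the sign that it is fully wound.

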